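# Pack the citrus squeezers in the slide-lid case

### The job

Pack all the metal citrus squeezers (two or three) into the pine case: slide its cover fully open, lift the two small serving boards off the divided bin and lay them flat on the big chopping board, and lay every squeezer from the bin inside the case. Then slide the cover fully shut, and leave the rest of the stock standing where it is.

Things in the scene. Friction and masses are not known exactly. Their poses are not given: they have to be found in the camera images.
- case: pine case, fixed, 180 (x) by 224 (y) by 76 mm high outside; origin under its centre. Inside 160 (x) by 204 (y) mm, walls 10 thick, inner floor 8 mm above the table; x end walls 62 mm high. Its cover slides along +x between the 76 mm high side walls and sticks out over the +x end when open (underside 64 mm above the table).
- cover (a joint): the case's flat plywood cover, 176 by 202 by 7 mm, on a slide: 0 = fully shut, 0.165 m = fully open (moved along the case's +x); stops at both ends. Stays where it is left; takes about 2 N to move. Its top face is 71 mm above the table.
- cover_grip (a point): middle of the wooden grip bar on the cover: 16 mm thick along the case's x, 70 mm long along the case's y, 25 mm high above the cover's top face (this point is 83.5 mm above the table). With the cover shut it lies at case x -50 mm, y 0.
- bin: grey plastic stock bin, fixed, 212 (x) by 270 (y) mm outside, outer walls 50 mm high and 6 mm thick, floor 6 mm thick; origin under its centre. Two dividers, 6 mm thick and 40 mm high (above the table), at y -44 and +44 mm make three lanes along x, each 200 mm long and 82 mm wide.
- chopping_board: big pine chopping board, fixed, 300 (x) by 180 (y) by 18 mm thick; it runs from x -125 to +175 mm in its frame, origin on its underside. A small shaker stands on its far end.
- board1: small flat wooden serving board, 205 mm long, 14 thick, 0.11 kg: 56 mm wide (its x) from y -92 to +68, then a neck 26 wide up to y +113. Origin at the balance point, on the underside; z up. Grip across its 56 mm width at the origin. Starts lying on the bin's two dividers, roughly along the bin's y, covering the lanes; the two boards lie about 34 mm apart.
- board2: small flat wooden serving board, 205 mm long, 14 thick, 0.11 kg: 56 mm wide (its x) from y -92 to +68, then a neck 26 wide up to y +113. Origin at the balance point, on the underside; z up. Grip across its 56 mm width at the origin. Starts lying on the bin's two dividers, roughly along the bin's y, covering the lanes; the two boards lie about 34 mm apart.
- squeezer1: metal citrus squeezer, 148 mm long, 0.26 kg: round bowl (62 mm across, 28 high) and a straight handle (18 wide, 24 high), undersides level. Origin on the underside at the balance point: bowl centre at x +40 mm, handle from there back to x -77; z up lying flat. Grip across the handle (along y) near x -8 mm. Starts flat in a lane of the bin, one per lane, bowl to either end. May be absent.
- squeezer2: metal citrus squeezer, 148 mm long, 0.26 kg: round bowl (62 mm across, 28 high) and a straight handle (18 wide, 24 high), undersides level. Origin on the underside at the balance point: bowl centre at x +40 mm, handle from there back to x -77; z up lying flat. Grip across the handle (along y) near x -8 mm. Starts flat in a lane of the bin, one per lane, bowl to either end. May be absent.
- squeezer3: metal citrus squeezer, 148 mm long, 0.26 kg: round bowl (62 mm across, 28 high) and a straight handle (18 wide, 24 high), undersides level. Origin on the underside at the balance point: bowl centre at x +40 mm, handle from there back to x -77; z up lying flat. Grip across the handle (along y) near x -8 mm. Starts flat in a lane of the bin, one per lane, bowl to either end. May be absent.
- shaker: small steel shaker, 42 mm across, 60 mm high, standing on the chopping board at its x about +152 mm; bystander. Origin under its centre.
- bowl: small steel bowl, 90 mm across, 42 mm high; bystander beyond the work area. Origin under its centre.
- reamer: wooden lemon reamer, 110 mm long, 34 mm high; bystander. Origin under its middle.
- tin: low steel tin, 92 by 62 by 47 mm; bystander. Origin under its centre.
- spoon: wooden spoon, 220 mm long, lying on the table; bystander. Origin on its underside.
- turner: kitchen turner, 240 mm long, lying on the table; bystander. Origin on its underside.
There are look-alikes about, which are no part of the job. Leave any turquoise look-alike of the squeezer3 alone.

How it is judged:
On the way, in this order (a step that is already met when the one before it is completed fails the run):
1. the cover is slid fully open (value of joint cover above 0.15 m), for 0.2 s.
2. every squeezer lies in the case while the cover is still open (x of squeezer1 in the frame of case between -0.08 and 0.08 m and y of squeezer1 in the frame of case between -0.1 and 0.1 m and z of squeezer1 in the frame of case between -0.01 and 0.045 m and x of squeezer2 in the frame of case between -0.08 and 0.08 m and y of squeezer2 in the frame of case between -0.1 and 0.1 m and z of squeezer2 in the frame of case between -0.01 and 0.045 m and x of squeezer3 in the frame of case between -0.08 and 0.08 m and y of squeezer3 in the frame of case between -0.1 and 0.1 m and z of squeezer3 in the frame of case between -0.01 and 0.045 m and value of joint cover above 0.1 m), for 0.2 s.
At the end, for the whole second after the job is handed in: the cover is shut to within 6 mm; every squeezer is inside the case under it; both serving boards lie flat (within 7 degrees) on the chopping board, their balance points over it (singly or one on the other); all at rest (value of joint cover below 0.006 m and x of squeezer1 in the frame of case between -0.08 and 0.08 m and y of squeezer1 in the frame of case between -0.1 and 0.1 m and z of squeezer1 in the frame of case between -0.01 and 0.045 m and x of squeezer2 in the frame of case between -0.08 and 0.08 m and y of squeezer2 in the frame of case between -0.1 and 0.1 m and z of squeezer2 in the frame of case between -0.01 and 0.045 m and x of squeezer3 in the frame of case between -0.08 and 0.08 m and y of squeezer3 in the frame of case between -0.1 and 0.1 m and z of squeezer3 in the frame of case between -0.01 and 0.045 m and x of board1 in the frame of chopping_board between -0.12 and 0.17 m and y of board1 in the frame of chopping_board between -0.085 and 0.085 m and z of board1 in the frame of chopping_board between 0.012 and 0.04 m and angle between each of board1, board2's own z axis and vertical below 0.12 rad and x of board2 in the frame of chopping_board between -0.12 and 0.17 m and y of board2 in the frame of chopping_board between -0.085 and 0.085 m and z of board2 in the frame of chopping_board between 0.012 and 0.04 m and linear speed of each of squeezer1, squeezer2, squeezer3, board1, board2 below 0.02 m/s); the robot touches nothing.
It fails at once if a bystander (shaker, bowl, reamer, tin, spoon, turner) is shifted more than 50 mm (distance of any of shaker, bowl, reamer, tin, spoon, turner from where it was at the start of the episode above 0.05 m).
Of squeezer1, squeezer2, squeezer3 only 2 to 3 are there at a start; the rules pass over those that are not, and their reading is None.
At some moment in a run one of squeezer1, squeezer2, squeezer3 may be knocked a few centimetres aside while the robot is not near it.
Once in a run the grip may slacken for a moment while it holds something.
It also fails if it takes over 200 s, if anything falls off the work surface, if the arm or the gripper's body presses on something with over 40 N, if the wrist force passes 120 N, or if a joint passes its speed limit or range.

### The arm

A 6-joint arm with a two-finger parallel gripper is mounted at the origin on the work surface. World frame = base frame: x ahead of the robot, y to its left, z up, the work surface at z = 0. Lengths are in m, angles in rad, forces in N, time in s.
With the tool pointing down it reaches from about 0.275 to 0.85 m from the base axis. Payload 5.2 kg.
Tool frame: the origin (TCP) lies at the very end of the fingers, on their centre line; the grasp point (between the pads) lies behind it (arm.grip_point_offset is the z of the grasp point in the tool frame, in m); z points along the fingers, y is the line along which they close (so a half turn about z gives the same grasp; the last joint's range is limited). The gripper opens to 85 mm and grips with 20 to 120 N. Pads are 22 mm wide; open, the fingers measure 114 mm over their backs; the gripper's body (76 mm by 85 mm) begins 54 mm behind the grasp point. The pads swing forward as they close: fully open they stand 13 mm farther back than shut.
Start: joints at [0.97, 0.259, 1.535, -0, 1.348, -0.203], TCP at [0.213, 0.507, 0.231] pointing down, gripper open.
Joint ranges: [-3.14, 3.14], [-0.91, 2.08], [0.19, 2.58], [-1.22, 4.36], [0.22, 2.71], [-3.12, 3.12]. Speed limits (rad/s): [2.57, 2.57, 3.14, 3.14, 3.14, 3.14].

### API

Orientations are given as a unit quaternion [w, x, y, z].
In Python, from rig import telemetry, eyes, arm, search_frame gives the robot as it stands.
- The arm moves only by the tool step_arm, never from a script. Its argument "rows" is a list of rows, each an object with "linear": the shift along the tool's x, y, z in units of 0.15 m (1.0 is 0.15 m), a list of three; "delta_rot": the turn, a rotation vector about the tool's x, y, z in units of 60 degrees (1.0 is 60 degrees), a list of three; "hand": the opening, from 0 (shut) to 1 (fully open). In form: [{"linear": [x, y, z], "delta_rot": [ax, ay, az], "hand": hand}, ...]. A call has 1 to 20 rows; each row is the pose to reach, as a shift and turn from the pose commanded when the call began, along the tool's axes at that moment; what a row does not reach only later rows make up. A row lasts 1/10 s, in which the tool goes at most 50 mm and 8.59 degrees, less where a joint would pass 70% of its speed; a pose out of reach is approached as far as the arm can. A call with a number of a shift or a turn outside -1 to 1 is refused whole. A call with a gripper value outside its range is refused whole. The fingers move at their own pace and stop on an object; "force" is the grip in N (left out, the last holds). Time passes only in rows, so rows that repeat a pose let the fingers close. It gives the time, the measured TCP pose, the force, the opening and the grip force at its end, in the units of the state.
- telemetry.sense(): the state, without advancing time (a new reading comes with each control period).
- eyes.snapshot(name): name is "scene" or "top" or "wrist"; returns the picture (400x640x3 uint8, red, green, blue); there is no depth.
- eyes.camera_model(name): a dict with "mtx" (3x3 intrinsics, pixels), "R" (3x3) and "t" (3): a world point X has camera coordinates R X + t; the wrist camera has in their place "T_tool_cam" (4x4, takes a point from camera to tool coordinates, whose origin is the TCP and whose axes are the flange's). Camera axes: x right, y down, z forward; pixel columns grow to the right and rows downward; lengths in m; the calibration is good to about 2 mm. The wrist camera is an equidistant fisheye: a pixel r from the principal point sees the ray r / f radians off the axis. A picture is of the moment at which its call begins: read the wrist's pose just before it. camera_model takes no time and is no camera call.
- arm.close_job(): hands the job in; it is judged then, once.
Trained networks look in the newest picture that a camera, given by its name, has taken for a name from the list of things; names that differ only in an ending like _2 or _b are one class to them, and where a whole thing is asked for, a point or a joint stands for the part that bears it (a point fixed in the world has none). Each returns a list of dicts, best first, with "conf" (0 to 1); they miss things now and then, are a little off and sometimes report something else, mostly with a low value. They report only what shows in the picture. A call takes as long as a camera call. They do not tell look-alikes from the thing itself.
- search_frame(camera, name): "rect" ([left, top, right, bottom] in pixels, round what is visible of it).
The state is a dict: "time": time; "q": joint angles; "joint_vel": joint speeds; "effort": joint torques, N m; "position": TCP position; "tool_rot": TCP orientation; "contact_force": force on the tool from outside, world axes, zero at the start; "torque": the same for the moment, N m; "finger_gap": finger opening in m; "gripper_force": force on a finger pad.
Only numpy, scipy, OpenCV 4.12 (cv2) and the standard library are available. Lean on these libraries where they do the work, as an engineer would, in place of code of your own. Each camera call takes 0.05 s, during which the arm holds its last target. There are 200 camera calls.

## Working session

There is one attempt and no reset: what is moved stays moved. The work goes in short steps, Python scripts to look and compute and a tool call to move; the robot and the scene stay as the last step left them, time stands still between calls to the robot, and variables do not carry over. Pictures are saved under pics/ and viewed, at most 16 in all, crops included, and the job is handed in when it is done.

Besides the shell and the picture viewer there is one more tool, called after "Request:" in YAML: its name, and indented under it one key for each argument. step_arm: Moves the arm, as the interface text tells. Its arguments: {"type":"object","properties":{"rows":{"type":"array"},"force":{"type":"number"}},"required":["rows"]}

```bash
mkdir -p pics; ls; cat > h.py <<'E'
import numpy as np, cv2
from rig import telemetry, eyes, arm, search_frame
from scipy.spatial.transform import Rotation as R
def snap(n,f=None):
    im=np.asarray(eyes.snapshot(n))
    if f: cv2.imwrite('pics/'+f,im[:,:,::-1])
    return im
E
python3 - <<'E'
from h import *
a=snap('top','top0.png'); 
for n in ['case','cover_grip','bin','chopping_board','board1','squeezer1','shaker','bowl','tin','reamer','spoon','turner']:
    print(n,[(np.round(d['rect']).astype(int).tolist(),round(d['conf'],2)) for d in search_frame('top',n)])
b=snap('scene','scene0.png')
for n in ['case','cover_grip','bin','chopping_board','board1','squeezer1']:
    print(n,[(np.round(d['rect']).astype(int).tolist(),round(d['conf'],2)) for d in search_frame('scene',n)])
for c in ['top','scene','wrist']: print(eyes.camera_model(c))
print(telemetry.sense(), arm.grip_point_offset)
E
```

```text
pics
case [([375, 150, 463, 228], 0.91), ([276, 173, 347, 196], 0.61)]
cover_grip [([384, 153, 458, 218], 0.79)]
bin [([268, 160, 369, 241], 0.63)]
chopping_board [([168, 134, 234, 242], 0.9), ([382, 150, 460, 216], 0.74)]
board1 [([277, 173, 345, 196], 0.87), ([272, 207, 348, 227], 0.7)]
squeezer1 [([394, 290, 432, 332], 0.86), ([276, 188, 294, 229], 0.49)]
shaker [([182, 136, 200, 152], 0.5)]
bowl [([250, 103, 284, 134], 0.77), ([167, 136, 233, 240], 0.25)]
tin [([295, 96, 331, 122], 0.78), ([385, 147, 460, 216], 0.39)]
reamer [([368, 112, 380, 147], 0.86)]
spoon [([359, 256, 436, 274], 0.85)]
turner [([170, 250, 254, 276], 0.79), ([386, 150, 459, 214], 0.56)]
case [([207, 102, 310, 184], 0.87)]
cover_grip [([211, 108, 292, 164], 0.62)]
bin [([254, 154, 396, 275], 0.79), ([212, 104, 291, 167], 0.27)]
chopping_board [([302, 265, 483, 397], 0.83)]
board1 [([308, 170, 375, 229], 0.58)]
squeezer1 [([324, 224, 377, 256], 0.9), ([289, 200, 337, 232], 0.84), ([341, 104, 391, 122], 0.6)]
{'mtx': array([[365.11380141,   0.        , 319.37973404],
       [  0.        , 365.11380141, 200.1271
[... 1149 characters left out ...]

{'time': 1.0, 'q': array([ 9.70193932e-01,  2.58552017e-01,  1.53503816e+00, -1.08341230e-06,
        1.34800080e+00, -2.02816953e-01]), 'joint_vel': array([ 0.00040443, -0.00193945,  0.00131156, -0.00118589,  0.00034607,
       -0.00090351]), 'effort': array([ 2.60079569e-04, -4.45922184e+01, -2.90904629e+01, -2.56778103e-04,
        6.51692153e-04,  4.37963820e-05]), 'position': array([0.21303626, 0.50704918, 0.23132025]), 'tool_rot': array([8.13819488e-07, 1.97583884e-01, 9.80285983e-01, 5.64505118e-07]), 'contact_force': array([-0.14522027,  0.36492414, -0.3049273 ]), 'torque': array([ 0.03956451,  0.0267928 , -0.0722694 ]), 'gripper_force': 0.0, 'finger_gap': 0.085216504666495} -0.0187
```

```bash
python3 - <<'E'
import cv2
a=cv2.imread('pics/top0.png')[90:345,150:480]; cv2.imwrite('pics/top0c.png',cv2.resize(a,None,fx=2.35,fy=2.35,interpolation=cv2.INTER_CUBIC))
a=cv2.imread('pics/scene0.png')[90:400,190:500]; cv2.imwrite('pics/scene0c.png',cv2.resize(a,(600,600),interpolation=cv2.INTER_CUBIC))
E
```

```text
(no output)
```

View pics/top0c.png

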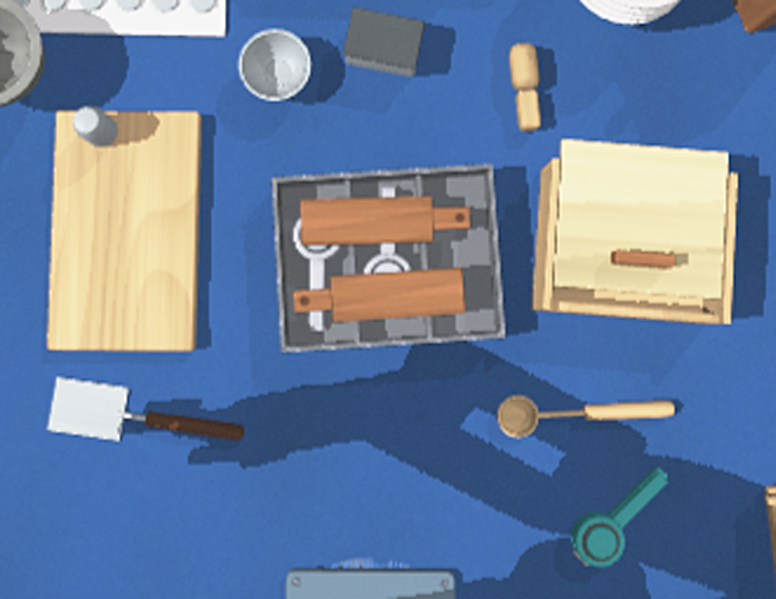

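View pics/scene0c.png

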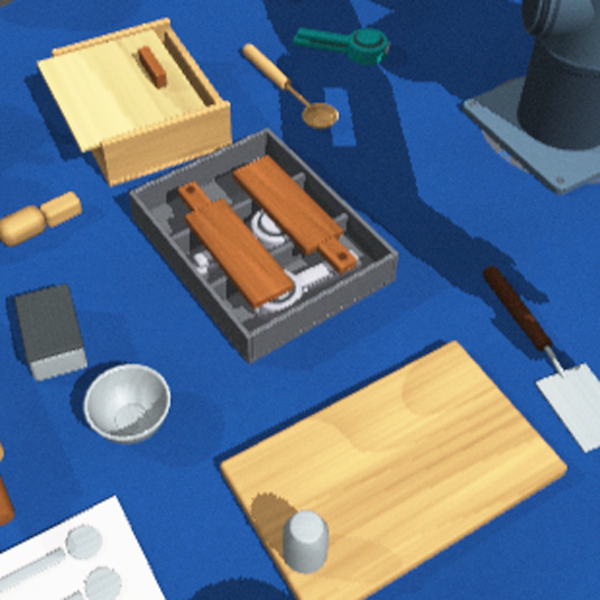

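The top picture shows the case cover partly open: the grip bar is at crop (650,258), which is pixel (427,200). The two brown boards are at crop (367,220) and (397,295). There are two steel squeezers: one in the left lane with its bowl at crop (318,238), and one in the middle lane with its bowl at crop (387,268). The right lane looks empty.

Things that could be taken for a squeezer:
- The turquoise one at pixel (405,320): leave it alone.
- The drawings on the white card at the upper left.
- The spoon at pixel (370,267).

The steel ones in the bin are the ones I want.

```bash
cat >> h.py <<'E'
def ray(cam,uv,tcp=None):
    m=eyes.camera_model(cam); K=m['mtx']; u=(np.array(uv,float)-K[:2,2])/K[0,0]
    if cam=='wrist':
        s=tcp; r=np.hypot(*u); d=np.array([u[0]/r*np.sin(r),u[1]/r*np.sin(r),np.cos(r)]) if r>1e-9 else np.array([0,0,1.])
        T=m['T_tool_cam']; p,q=s; Rt=R.from_quat(np.roll(q,-1)).as_matrix()
        return Rt@T[:3,3]+p, Rt@T[:3,:3]@d
    Rm=m['R']; return -Rm.T@m['t'], Rm.T@np.array([u[0],u[1],1])
def plane(cam,uv,z,tcp=None):
    c,d=ray(cam,uv,tcp); return c+d*(z-c[2])/d[2]
def tri(rays):
    A=np.zeros((3,3));b=np.zeros(3)
    for c,d in rays:
        d=d/np.linalg.norm(d);P=np.eye(3)-np.outer(d,d);A+=P;b+=P@c
    x=np.linalg.solve(A,b); return x,[np.linalg.norm(np.cross(x-c,d/np.linalg.norm(d))) for c,d in rays]
def pose(): s=telemetry.sense(); return s['position'],s['tool_rot']
E
python3 - <<'E'
from h import *
np.set_printoptions(precision=3,suppress=True)
t=lambda x,y:(150+x/2.35,90+y/2.35)
s=lambda x,y:(190+x*310/600,90+y*310/600)
for n,z,pts in [('bin',.05,[(273,178),(492,165),(505,335),(284,352)]),('chop',.018,[(57,112),(201,112),(193,351),(47,350)]),
 ('grip',.096,[(612,258),(688,258)]),('cover far',.071,[(561,140),(728,153)]),('case near L/R',.076,[(540,310),(731,322)]),
 ('b1',.054,[(301,200),(431,197),(433,240),(301,243),(470,217)]),('b2',.054,[(332,276),(463,268),(464,313),(333,321),(293,300)]),
 ('sqL',.03,[(318,238),(318,328)]),('sqM',.03,[(387,270),(387,190)]),('spoon',.01,[(518,415),(675,409)]),('reamer',.03,[(525,45),(530,130)]),('tin',.047,[(350,12),(415,75)])]:
    print(n,[plane('top',t(*p),z).round(3).tolist()[:2] for p in pts])
# triangulation checks
for n,a,b in [('bin near-left',(284,352),(395,255)),('bin far-right',(492,165),(133,190)),('b1 neck tip',(470,217),(186,186)),('chop near-right',(193,351),(457,343)),('cover far left',(561,140),(88,150)),('sqL bowl',(318,238),(285,290)),('sqM bowl',(387,270),(268,225))]:
    x,e=tri([ray('top',t(*a)),ray('scene',s(*b))]); print(n,x,np.round(e,4))
E
```

```text
bin [[0.576, 0.126], [0.598, -0.14], [0.391, -0.158], [0.367, 0.107]]
chop [[0.66, 0.402], [0.664, 0.223], [0.365, 0.222], [0.364, 0.4]]
grip [[0.482, -0.275], [0.484, -0.364]]
cover far [[0.626, -0.221], [0.614, -0.423]]
case near L/R [[0.421, -0.195], [0.411, -0.421]]
b1 [[0.549, 0.091], [0.556, -0.066], [0.504, -0.069], [0.497, 0.09], [0.533, -0.114]]
b2 [[0.458, 0.052], [0.471, -0.106], [0.416, -0.107], [0.404, 0.049], [0.429, 0.098]]
sqL [[0.506, 0.071], [0.396, 0.069]]
sqM [[0.468, -0.014], [0.568, -0.013]]
spoon [[0.292, -0.18], [0.302, -0.376]]
reamer [[0.755, -0.184], [0.647, -0.19]]
tin [[0.787, 0.037], [0.709, -0.045]]
bin near-left [0.367 0.108 0.038] [0.001 0.001]
bin far-right [ 0.596 -0.139  0.047] [0.003 0.003]
b1 neck tip [ 0.533 -0.114  0.044] [0.001 0.001]
chop near-right [0.364 0.226 0.004] [0.001 0.001]
cover far left [ 0.623 -0.22   0.065] [0.004 0.004]
sqL bowl [0.503 0.074 0.023] [0.004 0.004]
sqM bowl [ 0.469 -0.015  0.03 ] [0.001 0.001]
```

The measurements agree with the given sizes. Next I work out the move to a wrist viewpoint with the tool's axes aligned to the world.

```bash
cat >> h.py <<'E'
def Ry(yaw): # tool down, tool x at yaw deg
    a=np.radians(yaw); x=np.array([np.cos(a),np.sin(a),0]); z=np.array([0,0,-1.]); return np.array([x,np.cross(z,x),z]).T
def go(wps,p=None,Rm=None):
    """wps: list of (xyz,yaw); prints linear / delta_rot of successive calls"""
    if p is None:
        p,q=pose(); Rm=R.from_quat(np.roll(q,-1)).as_matrix()
    for xyz,yaw in wps:
        xyz=np.array(xyz,float); T=Ry(yaw); rv=R.from_matrix(Rm.T@T).as_rotvec()/np.radians(60); l=Rm.T@(xyz-p)/.15
        n=int(np.ceil(max(np.abs(l).max(),np.abs(rv).max())-1e-3)) or 1
        print('->',xyz,yaw,'n',n,'lin',l.round(3),'rot',rv.round(3)); p,Rm=xyz,T
E
python3 - <<'E'
from h import *
p,q=pose();Rm=R.from_quat(np.roll(q,-1)).as_matrix()
d=np.array([.25,.40,.36]); 
go([([.30,.40,.33],130),([.36,.28,.36],90)])
E
```

```text
-> [0.3  0.4  0.33] 130 n 1 lin [-0.811 -0.433 -0.658] rot [0.    0.    0.453]
-> [0.36 0.28 0.36] 90 n 1 lin [-0.87  -0.208 -0.2  ] rot [0.    0.    0.667]
```

Request:
step_arm:
  rows:
    - {"linear": [-0.811,-0.433,-0.658],"delta_rot": [0,0,0.453],"hand": 1}
    - {"linear": [-0.811,-0.433,-0.658],"delta_rot": [0,0,0.453],"hand": 1}
    - {"linear": [-0.811,-0.433,-0.658],"delta_rot": [0,0,0.453],"hand": 1}
    - {"linear": [-0.811,-0.433,-0.658],"delta_rot": [0,0,0.453],"hand": 1}
    - {"linear": [-0.811,-0.433,-0.658],"delta_rot": [0,0,0.453],"hand": 1}
    - {"linear": [-0.811,-0.433,-0.658],"delta_rot": [0,0,0.453],"hand": 1}

```text
time: 1.6
position: [0.2999, 0.4, 0.3298]
tool_rot: [-0.0, 0.423, 0.906, 0.0]
contact_force: [-0.5, 0.2, -0.5]
finger_gap: 0.0854
gripper_force: 0.0
```

Request:
step_arm:
  rows:
    - {"linear": [-0.87,-0.208,-0.2],"delta_rot": [0,0,0.667],"hand": 1}
    - {"linear": [-0.87,-0.208,-0.2],"delta_rot": [0,0,0.667],"hand": 1}
    - {"linear": [-0.87,-0.208,-0.2],"delta_rot": [0,0,0.667],"hand": 1}
    - {"linear": [-0.87,-0.208,-0.2],"delta_rot": [0,0,0.667],"hand": 1}
    - {"linear": [-0.87,-0.208,-0.2],"delta_rot": [0,0,0.667],"hand": 1}
    - {"linear": [-0.87,-0.208,-0.2],"delta_rot": [0,0,0.667],"hand": 1}
    - {"linear": [-0.87,-0.208,-0.2],"delta_rot": [0,0,0.667],"hand": 1}

```text
time: 2.3
position: [0.3593, 0.2807, 0.359]
tool_rot: [-0.0, 0.705, 0.709, -0.001]
contact_force: [-0.3, 0.0, 0.6]
finger_gap: 0.0854
gripper_force: 0.0
```

Request:
step_arm:
  rows:
    - {"linear": [-1,0.4,0],"delta_rot": [0,0,0],"hand": 1}
    - {"linear": [-1,0.4,0],"delta_rot": [0,0,0],"hand": 1}
    - {"linear": [-1,0.4,0],"delta_rot": [0,0,0],"hand": 1}
    - {"linear": [-1,0.4,0],"delta_rot": [0,0,0],"hand": 1}
    - {"linear": [-1,0.4,0],"delta_rot": [0,0,0],"hand": 1}

```text
time: 2.8
position: [0.4205, 0.1293, 0.3594]
tool_rot: [-0.0, 0.707, 0.707, -0.0]
contact_force: [0.8, 0.9, 0.1]
finger_gap: 0.0858
gripper_force: 0.0
```

Request:
step_arm:
  rows:
    - {"linear": [-1,0.4,0],"delta_rot": [0,0,0],"hand": 1}
    - {"linear": [-1,0.4,0],"delta_rot": [0,0,0],"hand": 1}
    - {"linear": [-1,0.4,0],"delta_rot": [0,0,0],"hand": 1}
    - {"linear": [-1,0.4,0],"delta_rot": [0,0,0],"hand": 1}
    - {"linear": [-1,0.4,0],"delta_rot": [0,0,0],"hand": 1}
    - {"linear": [-1,0.4,0],"delta_rot": [0,0,0],"hand": 1}

```text
time: 3.4
position: [0.4797, -0.0178, 0.3598]
tool_rot: [-0.001, 0.706, 0.708, 0.0]
contact_force: [0.5, -0.2, 0.5]
finger_gap: 0.0854
gripper_force: 0.0
```

```bash
cat >> h.py <<'E'
def ortho(cam,im,xr,yr,z,f,tcp=None,s=1.5):
    """world top view at plane z; col: y from yr[1] down to yr[0]; row: x from xr[1] down. s px/mm, grid each 50mm"""
    m=eyes.camera_model(cam);K=m['mtx']
    H=int((xr[1]-xr[0])*1000*s);W=int((yr[1]-yr[0])*1000*s)
    c,r=np.meshgrid(np.arange(W),np.arange(H)); X=np.stack([xr[1]-r/(1000*s),yr[1]-c/(1000*s),np.full(c.shape,z)],-1)
    if cam=='wrist':
        p,q=tcp;Rt=R.from_quat(np.roll(q,-1)).as_matrix();T=m['T_tool_cam']
        C=((X-p)@Rt-T[:3,3])@T[:3,:3]; n=np.linalg.norm(C[...,:2],axis=-1); th=np.arctan2(n,C[...,2]); uv=C[...,:2]/n[...,None]*th[...,None]*K[0,0]+K[:2,2]
    else:
        C=X@m['R'].T+m['t']; uv=C[...,:2]/C[...,2:]*K[0,0]+K[:2,2]
    o=cv2.remap(im,uv.astype(np.float32)[...,0],uv.astype(np.float32)[...,1],cv2.INTER_CUBIC)[:,:,::-1].copy()
    for g in np.arange(-1,1,.05):
        if xr[0]<g<xr[1]: y=int((xr[1]-g)*1000*s);cv2.line(o,(0,y),(W,y),(0,255,255),1);cv2.putText(o,f'{g:.2f}',(0,y-2),0,.35,(255,255,255))
        if yr[0]<g<yr[1]: x=int((yr[1]-g)*1000*s);cv2.line(o,(x,0),(x,H),(0,255,255),1);cv2.putText(o,f'{g:.2f}',(x+1,10),0,.35,(255,255,255))
    cv2.imwrite('pics/'+f,o)
E
python3 - <<'E'
from h import *
t=pose(); im=snap('wrist','w1.png'); np.savez('w1.npz',im=im,p=t[0],q=t[1]); print(t)
for n in ['board1','squeezer1','cover_grip','case','bin']:
    print(n,[(np.round(d['rect']).astype(int).tolist(),round(d['conf'],2)) for d in search_frame('wrist',n)])
ortho('wrist',im,(.35,.65),(-.2,.15),.05,'o1.png',t,2.2)
E
```

```text
(array([ 0.47973838, -0.01779676,  0.35983724]), array([-7.41206638e-04,  7.06293186e-01,  7.07919013e-01,  2.40351197e-04]))
board1 [([266, 68, 312, 205], 0.7), ([331, 74, 371, 210], 0.69)]
squeezer1 [([264, 65, 355, 104], 0.95), ([308, 124, 381, 164], 0.72), ([148, 252, 180, 290], 0.69), ([204, 220, 241, 316], 0.67)]
cover_grip [([301, 268, 402, 347], 0.69)]
case [([283, 245, 400, 344], 0.57)]
bin [([242, 52, 398, 234], 0.58)]
```

View pics/o1.png

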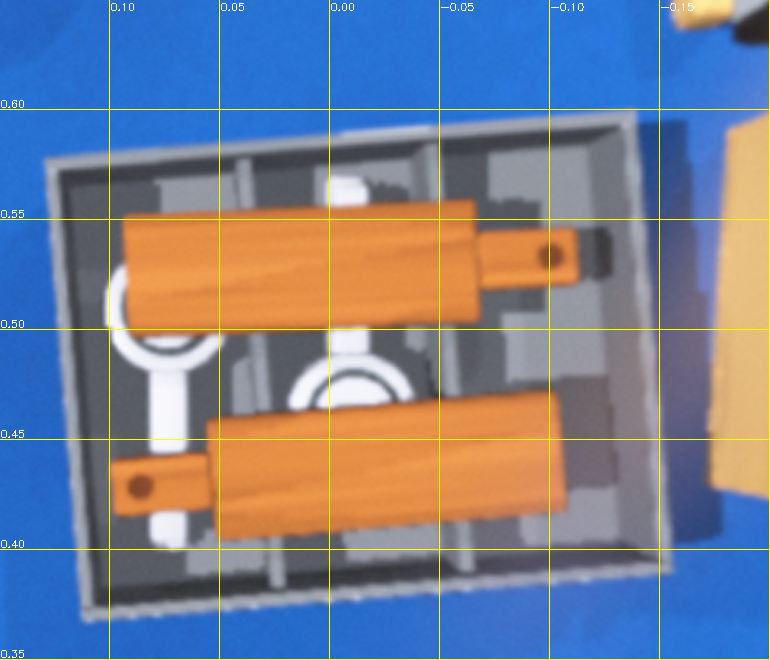

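The rectified view shows board 1 with its centre near (0.529, 0.000) and its neck toward −y. Board 2 is near (0.437, −0.0135) with its neck toward +y. Steel squeezers lie in the left and middle lanes, and the right lane is empty. Next I go over the case for a second view.

Request:
step_arm:
  rows:
    - {"linear": [-0.7,0,0],"delta_rot": [0,0,0],"hand": 1}
    - {"linear": [-0.7,0,0],"delta_rot": [0,0,0],"hand": 1}
    - {"linear": [-0.7,0,0],"delta_rot": [0,0,0],"hand": 1}
    - {"linear": [-0.7,0,0],"delta_rot": [0,0,0],"hand": 1}

```text
time: 4.1
position: [0.48, -0.1257, 0.3598]
tool_rot: [-0.0, 0.708, 0.706, 0.0]
contact_force: [-0.6, 0.7, -0.5]
finger_gap: 0.0853
gripper_force: 0.0
```

Request:
step_arm:
  rows:
    - {"linear": [-0.7,0,0],"delta_rot": [0,0,0],"hand": 1}
    - {"linear": [-0.7,0,0],"delta_rot": [0,0,0],"hand": 1}
    - {"linear": [-0.7,0,0],"delta_rot": [0,0,0],"hand": 1}
    - {"linear": [-0.7,0,0],"delta_rot": [0,0,0],"hand": 1}
    - {"linear": [-0.7,0,0],"delta_rot": [0,0,0],"hand": 1}
    - {"linear": [-0.7,0,0],"delta_rot": [0,0,0],"hand": 1}

```text
time: 4.7
position: [0.4804, -0.2279, 0.3604]
tool_rot: [0.0, 0.706, 0.708, 0.0]
contact_force: [-0.1, 0.4, 0.7]
finger_gap: 0.0854
gripper_force: 0.0
```

```bash
python3 - <<'E'
from h import *
t=pose(); im=snap('wrist','w2.png'); np.savez('w2.npz',im=im,p=t[0],q=t[1]); print(t)
ortho('wrist',im,(.36,.66),(-.45,.10),.076,'o2.png',t,1.45)
E
```

```text
(array([ 0.48040699, -0.22789681,  0.36043798]), array([1.10553123e-04, 7.06254476e-01, 7.07957978e-01, 3.22858306e-04]))
```

View pics/o2.png

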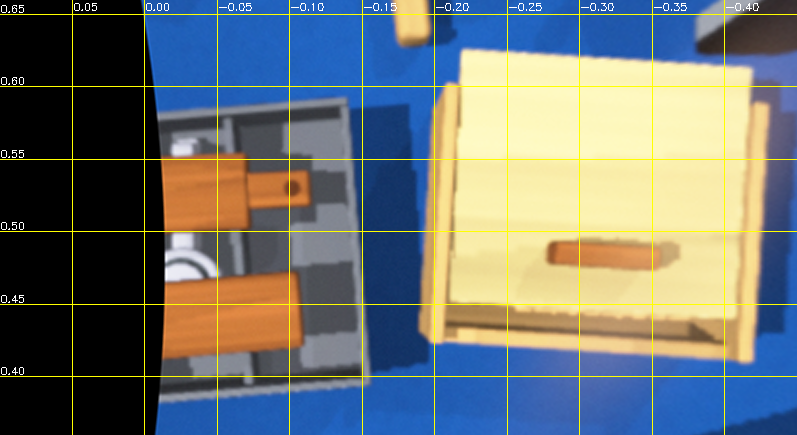

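The case centre is about (0.5065, −0.313) with yaw −3.5°, and the cover is about 27 mm open with its bar at (0.484, −0.3116). A board corner triangulates to z ≈ 0.051, which fits the stated 0.054. Now I grip the bar and open the cover.

Request:
step_arm:
  rows:
    - {"linear": [-0.56,0.024,0.5],"delta_rot": [0,0,0.058],"hand": 0.5}
    - {"linear": [-0.56,0.024,1],"delta_rot": [0,0,0.058],"hand": 0.5}
    - {"linear": [-0.56,0.024,1],"delta_rot": [0,0,0.058],"hand": 0.5}
    - {"linear": [-0.56,0.024,1],"delta_rot": [0,0,0.058],"hand": 0.5}
    - {"linear": [-0.56,0.024,1],"delta_rot": [0,0,0.058],"hand": 0.5}
    - {"linear": [-0.56,0.024,1],"delta_rot": [0,0,0.058],"hand": 0.5}
    - {"linear": [-0.56,0.024,1],"delta_rot": [0,0,0.058],"hand": 0.5}

```text
time: 5.45
position: [0.485, -0.3137, 0.2125]
tool_rot: [0.002, 0.728, 0.686, 0.0]
contact_force: [0.4, 0.6, -0.4]
finger_gap: 0.0428
gripper_force: 0.0
```

Request:
step_arm:
  rows:
    - {"linear": [0,0,0.3],"delta_rot": [0,0,0],"hand": 0.5}
    - {"linear": [0,0,0.5],"delta_rot": [0,0,0],"hand": 0.5}
    - {"linear": [0,0,0.6],"delta_rot": [0,0,0],"hand": 0.5}
    - {"linear": [0,0,0.6],"delta_rot": [0,0,0],"hand": 0.5}
    - {"linear": [0,0,0.6],"delta_rot": [0,0,0],"hand": 0.5}

```text
time: 5.95
position: [0.4849, -0.3142, 0.1221]
tool_rot: [0.002, 0.728, 0.686, 0.0]
contact_force: [-0.5, -0.7, 0.5]
finger_gap: 0.043
gripper_force: 0.0
```

```bash
python3 - <<'E'
from h import *
im=snap('wrist','w3.png'); print(pose()); cv2.imwrite('pics/w3c.png',cv2.resize(im[100:400,120:520,::-1],(800,600)))
E
```

```text
(array([ 0.48511249, -0.31460092,  0.12247385]), array([2.09663109e-03, 7.28000110e-01, 6.85573793e-01, 1.32828765e-04]))
```

View pics/w3c.png

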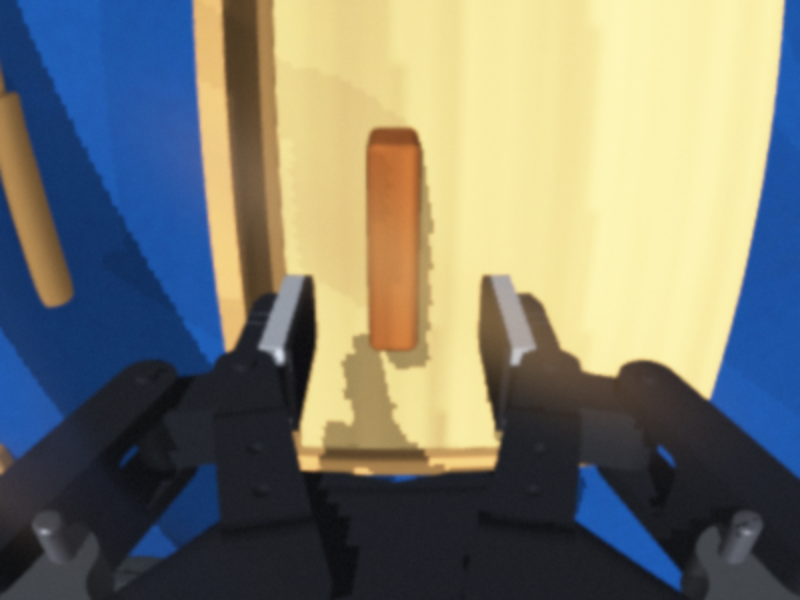

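The bar sits between the fingers at crop (393,240). I'll check its position numerically.

```bash
python3 - <<'E'
from h import *
t=pose()
for c in [(393,140),(393,350)]: print(plane('wrist',(120+c[0]/2,100+c[1]/2),.096,t))
E
```

```text
[ 0.48641303 -0.27677153  0.096     ]
[ 0.48210492 -0.34651497  0.096     ]
```

Request:
step_arm:
  force: 30
  rows:
    - {"linear": [0.02,0,0.15],"delta_rot": [0,0,0],"hand": 0.5}
    - {"linear": [0.02,0,0.25],"delta_rot": [0,0,0],"hand": 0.5}
    - {"linear": [0.02,0,0.3],"delta_rot": [0,0,0],"hand": 0.4}
    - {"linear": [0.02,0,0.3],"delta_rot": [0,0,0],"hand": 0.2}
    - {"linear": [0.02,0,0.3],"delta_rot": [0,0,0],"hand": 0}
    - {"linear": [0.02,0,0.3],"delta_rot": [0,0,0],"hand": 0}
    - {"linear": [0.02,0,0.3],"delta_rot": [0,0,0],"hand": 0}
    - {"linear": [0.02,0,0.3],"delta_rot": [0,0,0],"hand": 0}

```text
time: 6.8
position: [0.4844, -0.3113, 0.0759]
tool_rot: [0.001, 0.728, 0.685, 0.0]
contact_force: [0.2, 1.7, 3.9]
finger_gap: 0.0154
gripper_force: 33.8
```

Request:
step_arm:
  rows:
    - {"linear": [0,0.1,0],"delta_rot": [0,0,0],"hand": 0}
    - {"linear": [0,0.2,0],"delta_rot": [0,0,0],"hand": 0}
    - {"linear": [0,0.3,0],"delta_rot": [0,0,0],"hand": 0}
    - {"linear": [0,0.4,0],"delta_rot": [0,0,0],"hand": 0}
    - {"linear": [0,0.5,0],"delta_rot": [0,0,0],"hand": 0}
    - {"linear": [0,0.6,0],"delta_rot": [0,0,0],"hand": 0}
    - {"linear": [0,0.7,0],"delta_rot": [0,0,0],"hand": 0}
    - {"linear": [0,0.8,0],"delta_rot": [0,0,0],"hand": 0}
    - {"linear": [0,0.86,0],"delta_rot": [0,0,0],"hand": 0}
    - {"linear": [0,0.9,0],"delta_rot": [0,0,0],"hand": 0}
    - {"linear": [0,0.9,0],"delta_rot": [0,0,0],"hand": 0}
    - {"linear": [0,0.9,0],"delta_rot": [0,0,0],"hand": 0}
    - {"linear": [0,0.9,0],"delta_rot": [0,0,0],"hand": 0}

```text
time: 8.1
position: [0.6193, -0.3198, 0.076]
tool_rot: [0.001, 0.728, 0.685, 0.0]
contact_force: [2.0, -0.5, 5.0]
finger_gap: 0.0148
gripper_force: 34.2
```

Request:
step_arm:
  rows:
    - {"linear": [0,0.01,0],"delta_rot": [0,0,0],"hand": 0}
    - {"linear": [0,0.02,0],"delta_rot": [0,0,0],"hand": 0}
    - {"linear": [0,0.02,0],"delta_rot": [0,0,0],"hand": 0}

```text
time: 8.4
position: [0.6215, -0.32, 0.0759]
tool_rot: [0.001, 0.728, 0.685, -0.0]
contact_force: [-1.6, -1.7, 5.9]
finger_gap: 0.0155
gripper_force: 34.4
```

Request:
step_arm:
  rows:
    - {"linear": [0,0,0],"delta_rot": [0,0,0],"hand": 0.5}
    - {"linear": [0,0,0],"delta_rot": [0,0,0],"hand": 0.5}
    - {"linear": [0,0,0],"delta_rot": [0,0,0],"hand": 0.5}
    - {"linear": [0,0,-0.3],"delta_rot": [0,0,0],"hand": 0.8}
    - {"linear": [0,0,-0.6],"delta_rot": [0,0,0],"hand": 0.8}
    - {"linear": [0,0,-1],"delta_rot": [0,0,0],"hand": 0.8}
    - {"linear": [0,0,-1],"delta_rot": [0,0,0],"hand": 0.8}
    - {"linear": [0,0,-1],"delta_rot": [0,0,0],"hand": 0.8}

```text
time: 9.2
position: [0.6228, -0.3199, 0.2281]
tool_rot: [0.003, 0.728, 0.685, 0.001]
contact_force: [0.4, -1.2, 0.9]
finger_gap: 0.0685
gripper_force: 0.0
```

```bash
python3 - <<'E'
from h import *
p,q=pose(); print(p,telemetry.sense()['finger_gap'])
go([([.585,-.18,.22],86.5),([.55,-.04,.20],92.5),([.529,0,.11],92.5)])
im=snap('top'); print([(np.round(d['rect']).tolist(),round(d['conf'],2)) for d in search_frame('top','cover_grip')])
E
```

```text
[ 0.62275726 -0.31988849  0.2281273 ] 0.0684998876113488
-> [ 0.585 -0.18   0.22 ] 86.5 n 1 lin [ 0.916 -0.308  0.05 ] rot [0.005 0.003 0.001]
-> [ 0.55 -0.04  0.2 ] 92.5 n 1 lin [ 0.917 -0.29   0.133] rot [ 0.   0.  -0.1]
-> [0.529 0.    0.11 ] 92.5 n 1 lin [ 0.273 -0.128  0.6  ] rot [0. 0. 0.]
[([386.0, 103.0, 449.0, 166.0], 0.69)]
```

Request:
step_arm:
  rows:
    - {"linear": [0.916,-0.308,0.05],"delta_rot": [0.005,0.003,0],"hand": 0.8}
    - {"linear": [0.916,-0.308,0.05],"delta_rot": [0.005,0.003,0],"hand": 0.8}
    - {"linear": [0.916,-0.308,0.05],"delta_rot": [0.005,0.003,0],"hand": 0.8}
    - {"linear": [0.916,-0.308,0.05],"delta_rot": [0.005,0.003,0],"hand": 0.8}
    - {"linear": [0.916,-0.308,0.05],"delta_rot": [0.005,0.003,0],"hand": 0.8}

```text
time: 9.8
position: [0.5828, -0.1778, 0.2154]
tool_rot: [-0.005, 0.727, 0.686, -0.001]
contact_force: [0.0, -0.2, -0.3]
finger_gap: 0.0684
gripper_force: 0.0
```

Request:
step_arm:
  rows:
    - {"linear": [0.917,-0.29,0.133],"delta_rot": [0,0,-0.1],"hand": 0.8}
    - {"linear": [0.917,-0.29,0.133],"delta_rot": [0,0,-0.1],"hand": 0.8}
    - {"linear": [0.917,-0.29,0.133],"delta_rot": [0,0,-0.1],"hand": 0.8}
    - {"linear": [0.917,-0.29,0.133],"delta_rot": [0,0,-0.1],"hand": 0.8}
    - {"linear": [0.917,-0.29,0.133],"delta_rot": [0,0,-0.1],"hand": 0.8}

```text
time: 10.3
position: [0.5488, -0.0396, 0.1973]
tool_rot: [-0.003, 0.691, 0.723, -0.001]
contact_force: [-0.3, 0.2, 0.1]
finger_gap: 0.0685
gripper_force: 0.0
```

Request:
step_arm:
  rows:
    - {"linear": [0.273,-0.128,0.3],"delta_rot": [0,0,0],"hand": 0.8}
    - {"linear": [0.273,-0.128,0.6],"delta_rot": [0,0,0],"hand": 0.8}
    - {"linear": [0.273,-0.128,0.6],"delta_rot": [0,0,0],"hand": 0.8}
    - {"linear": [0.273,-0.128,0.6],"delta_rot": [0,0,0],"hand": 0.8}
    - {"linear": [0.273,-0.128,0.6],"delta_rot": [0,0,0],"hand": 0.8}

```text
time: 10.8
position: [0.5296, -0.0009, 0.1102]
tool_rot: [-0.002, 0.692, 0.722, 0.0]
contact_force: [0.2, -0.2, -0.0]
finger_gap: 0.0685
gripper_force: 0.0
```

```bash
python3 - <<'E'
from h import *
im=snap('wrist','w4.png'); print(pose()); cv2.imwrite('pics/w4c.png',cv2.resize(im[100:400,120:520,::-1],(800,600)))
go([([.529,0,.039],92.5)])
E
```

```text
(array([ 0.5297996 , -0.00073913,  0.11056323]), array([-1.11032389e-03,  6.91895343e-01,  7.21996768e-01,  5.18635573e-04]))
-> [0.529 0.    0.039] 92.5 n 1 lin [ 0.004 -0.005  0.477] rot [-0.001 -0.002 -0.001]
```

View pics/w4c.png

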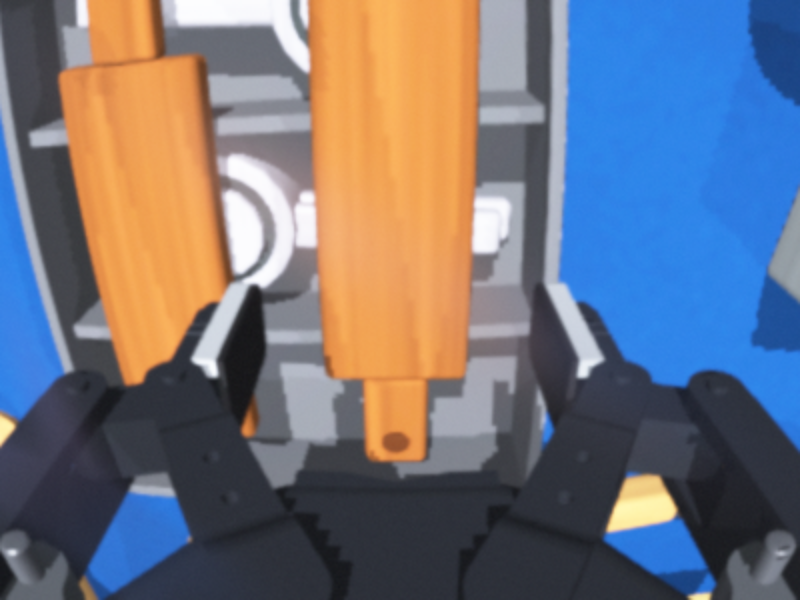

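The board lies centrally between the fingers at crop (396,250). I descend and grip it.

Request:
step_arm:
  force: 50
  rows:
    - {"linear": [0,0,0.2],"delta_rot": [0,0,0],"hand": 0.8}
    - {"linear": [0,0,0.35],"delta_rot": [0,0,0],"hand": 0.8}
    - {"linear": [0,0,0.48],"delta_rot": [0,0,0],"hand": 0.8}
    - {"linear": [0,0,0.48],"delta_rot": [0,0,0],"hand": 0.75}
    - {"linear": [0,0,0.48],"delta_rot": [0,0,0],"hand": 0.7}
    - {"linear": [0,0,0.48],"delta_rot": [0,0,0],"hand": 0.6}
    - {"linear": [0,0,0.48],"delta_rot": [0,0,0],"hand": 0.5}
    - {"linear": [0,0,0.48],"delta_rot": [0,0,0],"hand": 0.5}
    - {"linear": [0,0,0.48],"delta_rot": [0,0,0],"hand": 0.5}

```text
time: 11.75
position: [0.5289, 0.0007, 0.0386]
tool_rot: [-0.001, 0.691, 0.723, 0.001]
contact_force: [1.2, -0.7, 6.8]
finger_gap: 0.0547
gripper_force: 53.7
```

Request:
step_arm:
  rows:
    - {"linear": [0,0,-0.1],"delta_rot": [0,0,0],"hand": 0.4}
    - {"linear": [0,0,-0.3],"delta_rot": [0,0,0],"hand": 0.4}
    - {"linear": [0,0,-0.5],"delta_rot": [0,0,0],"hand": 0.4}
    - {"linear": [0,0,-0.7],"delta_rot": [0,0,0],"hand": 0.4}
    - {"linear": [0,0,-0.8],"delta_rot": [0,0,0],"hand": 0.4}
    - {"linear": [0,0,-0.8],"delta_rot": [0,0,0],"hand": 0.4}

```text
time: 12.35
position: [0.5294, 0.0006, 0.1597]
tool_rot: [-0.0, 0.691, 0.723, 0.001]
contact_force: [0.6, -0.6, -0.7]
finger_gap: 0.0546
gripper_force: 53.3
```

```bash
python3 - <<'E'
from h import *
print(pose(),telemetry.sense()['finger_gap'])
go([([.54,.10,.155],91),([.545,.22,.12],90),([.545,.30,.08],90),([.545,.30,.022],90)])
E
```

```text
(array([0.52942488, 0.00056032, 0.15970107]), array([-2.46883267e-04,  6.91273343e-01,  7.22592266e-01,  1.23335723e-03])) 0.05456490828363225
-> [0.54  0.1   0.155] 91 n 1 lin [0.659 0.1   0.033] rot [ 0.001 -0.002  0.026]
-> [0.545 0.22  0.12 ] 90 n 1 lin [0.799 0.047 0.233] rot [0.    0.    0.017]
-> [0.545 0.3   0.08 ] 90 n 1 lin [ 0.533 -0.     0.267] rot [0. 0. 0.]
-> [0.545 0.3   0.022] 90 n 1 lin [0.    0.    0.387] rot [0. 0. 0.]
```

Request:
step_arm:
  rows:
    - {"linear": [0.22,0.03,0.03],"delta_rot": [0,0,0.026],"hand": 0.4}
    - {"linear": [0.44,0.06,0.03],"delta_rot": [0,0,0.026],"hand": 0.4}
    - {"linear": [0.659,0.1,0.03],"delta_rot": [0,0,0.026],"hand": 0.4}
    - {"linear": [0.659,0.1,0.03],"delta_rot": [0,0,0.026],"hand": 0.4}
    - {"linear": [0.659,0.1,0.03],"delta_rot": [0,0,0.026],"hand": 0.4}

```text
time: 12.85
position: [0.5373, 0.1008, 0.1512]
tool_rot: [-0.004, 0.7, 0.714, -0.001]
contact_force: [-0.3, -0.7, -1.2]
finger_gap: 0.0548
gripper_force: 53.2
```

Request:
step_arm:
  rows:
    - {"linear": [0.25,0.02,0.08],"delta_rot": [0,0,0.017],"hand": 0.4}
    - {"linear": [0.5,0.04,0.16],"delta_rot": [0,0,0.017],"hand": 0.4}
    - {"linear": [0.8,0.047,0.23],"delta_rot": [0,0,0.017],"hand": 0.4}
    - {"linear": [0.8,0.047,0.23],"delta_rot": [0,0,0.017],"hand": 0.4}
    - {"linear": [0.8,0.047,0.23],"delta_rot": [0,0,0.017],"hand": 0.4}

```text
time: 13.35
position: [0.5423, 0.2202, 0.1171]
tool_rot: [-0.003, 0.707, 0.707, -0.002]
contact_force: [-0.1, -0.7, -1.0]
finger_gap: 0.0548
gripper_force: 53.2
```

Request:
step_arm:
  rows:
    - {"linear": [0.25,0,0.1],"delta_rot": [0,0,0],"hand": 0.4}
    - {"linear": [0.53,0,0.2],"delta_rot": [0,0,0],"hand": 0.4}
    - {"linear": [0.53,0,0.27],"delta_rot": [0,0,0],"hand": 0.4}
    - {"linear": [0.53,0,0.27],"delta_rot": [0,0,0],"hand": 0.4}
    - {"linear": [0.53,0,0.27],"delta_rot": [0,0,0],"hand": 0.4}
    - {"linear": [0.53,0,0.27],"delta_rot": [0,0,0],"hand": 0.4}

```text
time: 13.95
position: [0.5438, 0.2985, 0.0788]
tool_rot: [-0.003, 0.708, 0.706, -0.0]
contact_force: [-0.1, 0.2, -0.7]
finger_gap: 0.0548
gripper_force: 53.2
```

```bash
python3 - <<'E'
from h import *
print(pose(),telemetry.sense()['finger_gap'])
im=snap('scene','s5.png'); cv2.imwrite('pics/s5c.png',cv2.resize(im[90:400,190:500,::-1],(600,600),interpolation=cv2.INTER_CUBIC))
E
```

```text
(array([0.54376157, 0.29852232, 0.07881828]), array([-2.56008737e-03,  7.08123205e-01,  7.06084236e-01, -1.55112680e-04])) 0.05476138046435582
```

View pics/s5c.png

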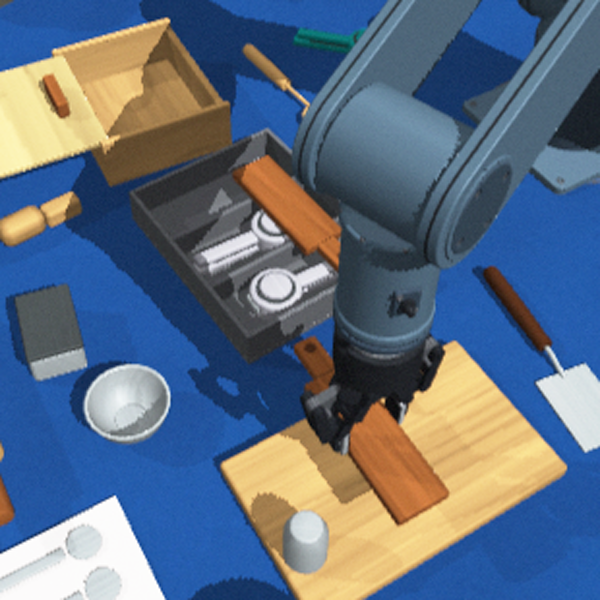

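Board 1 hangs level over the chopping board, the cover is open, the case is empty and the third lane is empty. I lower the board and release it.

Request:
step_arm:
  rows:
    - {"linear": [0,0,0.1],"delta_rot": [0,0,0],"hand": 0.4}
    - {"linear": [0,0,0.2],"delta_rot": [0,0,0],"hand": 0.4}
    - {"linear": [0,0,0.28],"delta_rot": [0,0,0],"hand": 0.4}
    - {"linear": [0,0,0.34],"delta_rot": [0,0,0],"hand": 0.4}
    - {"linear": [0,0,0.38],"delta_rot": [0,0,0],"hand": 0.4}
    - {"linear": [0,0,0.38],"delta_rot": [0,0,0],"hand": 0.4}
    - {"linear": [0,0,0.38],"delta_rot": [0,0,0],"hand": 0.7}
    - {"linear": [0,0,0.38],"delta_rot": [0,0,0],"hand": 0.8}
    - {"linear": [0,0,0.38],"delta_rot": [0,0,0],"hand": 0.8}
    - {"linear": [0,0,0.38],"delta_rot": [0,0,0],"hand": 0.8}

```text
time: 15.0
position: [0.5428, 0.3005, 0.0215]
tool_rot: [-0.003, 0.707, 0.707, -0.0]
contact_force: [0.1, -0.2, -1.0]
finger_gap: 0.0683
gripper_force: 0.0
```

Request:
step_arm:
  rows:
    - {"linear": [0,0,-0.3],"delta_rot": [0,0,0],"hand": 0.8}
    - {"linear": [0,0,-0.6],"delta_rot": [0,0,0],"hand": 0.8}
    - {"linear": [0,0,-1],"delta_rot": [0,0,0],"hand": 0.8}
    - {"linear": [0,0,-1],"delta_rot": [0,0,0],"hand": 0.8}
    - {"linear": [0,0,-1],"delta_rot": [0,0,0],"hand": 0.8}

```text
time: 15.5
position: [0.5449, 0.3005, 0.1741]
tool_rot: [-0.002, 0.707, 0.707, 0.002]
contact_force: [0.3, -0.7, -0.4]
finger_gap: 0.0683
gripper_force: 0.0
```

```bash
python3 - <<'E'
from h import *
print(pose(),telemetry.sense()['finger_gap'])
go([([.50,.17,.16],91),([.455,.04,.16],94.9),([.437,-.0135,.11],94.9)])
E
```

```text
(array([0.54486684, 0.30045494, 0.17411723]), array([-0.00158494,  0.70738756,  0.70682041,  0.00228805])) 0.0683305669177795
-> [0.5  0.17 0.16] 91 n 1 lin [-0.87  -0.299  0.089] rot [ 0.001 -0.005 -0.017]
-> [0.455 0.04  0.16 ] 94.9 n 1 lin [-0.861 -0.315  0.   ] rot [ 0.     0.    -0.065]
-> [ 0.437  -0.0135  0.11  ] 94.9 n 1 lin [-0.345 -0.15   0.333] rot [0. 0. 0.]
```

Request:
step_arm:
  rows:
    - {"linear": [-0.87,-0.3,0.09],"delta_rot": [0,-0.005,-0.017],"hand": 0.8}
    - {"linear": [-0.87,-0.3,0.09],"delta_rot": [0,-0.005,-0.017],"hand": 0.8}
    - {"linear": [-0.87,-0.3,0.09],"delta_rot": [0,-0.005,-0.017],"hand": 0.8}
    - {"linear": [-0.87,-0.3,0.09],"delta_rot": [0,-0.005,-0.017],"hand": 0.8}
    - {"linear": [-0.87,-0.3,0.09],"delta_rot": [0,-0.005,-0.017],"hand": 0.8}

```text
time: 16.0
position: [0.4972, 0.1688, 0.1557]
tool_rot: [-0.002, 0.702, 0.712, -0.003]
contact_force: [0.4, 0.7, -0.1]
finger_gap: 0.0681
gripper_force: 0.0
```

Request:
step_arm:
  rows:
    - {"linear": [-0.86,-0.315,0],"delta_rot": [0,0,-0.065],"hand": 0.8}
    - {"linear": [-0.86,-0.315,0],"delta_rot": [0,0,-0.065],"hand": 0.8}
    - {"linear": [-0.86,-0.315,0],"delta_rot": [0,0,-0.065],"hand": 0.8}
    - {"linear": [-0.86,-0.315,0],"delta_rot": [0,0,-0.065],"hand": 0.8}
    - {"linear": [-0.86,-0.315,0],"delta_rot": [0,0,-0.065],"hand": 0.8}

```text
time: 16.5
position: [0.4536, 0.0399, 0.1573]
tool_rot: [-0.001, 0.677, 0.736, -0.002]
contact_force: [0.7, 0.1, -0.5]
finger_gap: 0.0683
gripper_force: 0.0
```

Request:
step_arm:
  rows:
    - {"linear": [-0.345,-0.15,0.333],"delta_rot": [0,0,0],"hand": 0.8}
    - {"linear": [-0.345,-0.15,0.333],"delta_rot": [0,0,0],"hand": 0.8}
    - {"linear": [-0.345,-0.15,0.333],"delta_rot": [0,0,0],"hand": 0.8}
    - {"linear": [-0.345,-0.15,0.333],"delta_rot": [0,0,0],"hand": 0.8}
    - {"linear": [-0.345,-0.15,0.333],"delta_rot": [0,0,0],"hand": 0.8}

```text
time: 17.0
position: [0.4362, -0.0128, 0.1086]
tool_rot: [-0.001, 0.676, 0.737, -0.002]
contact_force: [-0.2, -0.2, 0.2]
finger_gap: 0.0681
gripper_force: 0.0
```

```bash
python3 - <<'E'
from h import *
t=pose(); im=snap('wrist','w6.png'); print(t); ortho('wrist',im,(.35,.62),(-.15,.15),.054,'o6.png',t,2.2)
go([([.437,-.0135,.039],94.9)])
E
```

```text
(array([ 0.43615761, -0.0128062 ,  0.10860351]), array([-6.16374627e-04,  6.75889476e-01,  7.37000685e-01, -1.73984862e-03]))
-> [ 0.437  -0.0135  0.039 ] 94.9 n 1 lin [-0.004  0.007  0.465] rot [-0.003  0.002  0.001]
```

View pics/o6.png

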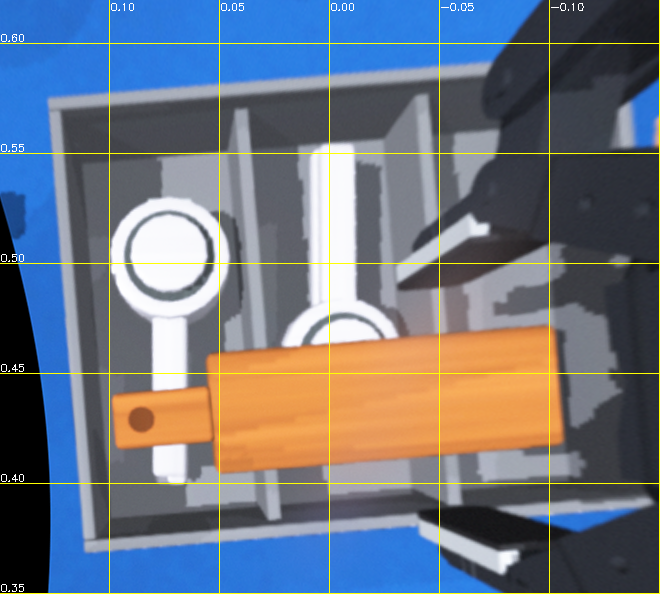

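Board 2 is where I measured it, at centre (0.437, −0.0135), and the fingers straddle it. I grip and lift.

Request:
step_arm:
  rows:
    - {"linear": [0,0,0.2],"delta_rot": [0,0,0],"hand": 0.8}
    - {"linear": [0,0,0.35],"delta_rot": [0,0,0],"hand": 0.8}
    - {"linear": [0,0,0.46],"delta_rot": [0,0,0],"hand": 0.8}
    - {"linear": [0,0,0.46],"delta_rot": [0,0,0],"hand": 0.75}
    - {"linear": [0,0,0.46],"delta_rot": [0,0,0],"hand": 0.7}
    - {"linear": [0,0,0.46],"delta_rot": [0,0,0],"hand": 0.6}
    - {"linear": [0,0,0.46],"delta_rot": [0,0,0],"hand": 0.5}
    - {"linear": [0,0,0.46],"delta_rot": [0,0,0],"hand": 0.5}
    - {"linear": [0,0,0.46],"delta_rot": [0,0,0],"hand": 0.5}

```text
time: 17.95
position: [0.4357, -0.014, 0.0403]
tool_rot: [-0.0, 0.676, 0.737, -0.001]
contact_force: [0.1, 2.2, 6.6]
finger_gap: 0.0547
gripper_force: 53.6
```

Request:
step_arm:
  rows:
    - {"linear": [0,0,-0.1],"delta_rot": [0,0,0],"hand": 0.4}
    - {"linear": [0,0,-0.3],"delta_rot": [0,0,0],"hand": 0.4}
    - {"linear": [0,0,-0.5],"delta_rot": [0,0,0],"hand": 0.4}
    - {"linear": [0,0,-0.7],"delta_rot": [0,0,0],"hand": 0.4}
    - {"linear": [0,0,-0.8],"delta_rot": [0,0,0],"hand": 0.4}
    - {"linear": [0,0,-0.8],"delta_rot": [0,0,0],"hand": 0.4}

```text
time: 18.55
position: [0.4368, -0.0143, 0.1616]
tool_rot: [0.002, 0.676, 0.737, -0.001]
contact_force: [-0.4, -0.2, -0.9]
finger_gap: 0.0545
gripper_force: 53.4
```

```bash
python3 - <<'E'
from h import *
print(pose(),telemetry.sense()['finger_gap'])
go([([.435,.10,.155],92),([.435,.22,.12],90),([.435,.31,.08],90),([.435,.31,.022],90)])
E
```

```text
(array([ 0.43681309, -0.01429775,  0.1616289 ]), array([ 0.0016147 ,  0.67637945,  0.7365509 , -0.00099604])) 0.05447069863056979
-> [0.435 0.1   0.155] 92 n 1 lin [0.76  0.053 0.041] rot [0.001 0.004 0.048]
-> [0.435 0.22  0.12 ] 90 n 1 lin [0.8   0.028 0.233] rot [0.    0.    0.033]
-> [0.435 0.31  0.08 ] 90 n 1 lin [ 0.6   -0.     0.267] rot [0. 0. 0.]
-> [0.435 0.31  0.022] 90 n 1 lin [0.    0.    0.387] rot [0. 0. 0.]
```

Request:
step_arm:
  rows:
    - {"linear": [0.25,0.02,0.04],"delta_rot": [0,0,0.048],"hand": 0.4}
    - {"linear": [0.5,0.04,0.04],"delta_rot": [0,0,0.048],"hand": 0.4}
    - {"linear": [0.76,0.053,0.04],"delta_rot": [0,0,0.048],"hand": 0.4}
    - {"linear": [0.76,0.053,0.04],"delta_rot": [0,0,0.048],"hand": 0.4}
    - {"linear": [0.76,0.053,0.04],"delta_rot": [0,0,0.048],"hand": 0.4}

```text
time: 19.05
position: [0.4324, 0.1011, 0.1518]
tool_rot: [-0.002, 0.694, 0.72, -0.003]
contact_force: [0.4, 0.4, -1.2]
finger_gap: 0.0545
gripper_force: 53.4
```

Request:
step_arm:
  rows:
    - {"linear": [0.25,0.02,0.08],"delta_rot": [0,0,0.033],"hand": 0.4}
    - {"linear": [0.5,0.028,0.16],"delta_rot": [0,0,0.033],"hand": 0.4}
    - {"linear": [0.8,0.028,0.23],"delta_rot": [0,0,0.033],"hand": 0.4}
    - {"linear": [0.8,0.028,0.23],"delta_rot": [0,0,0.033],"hand": 0.4}
    - {"linear": [0.8,0.028,0.23],"delta_rot": [0,0,0.033],"hand": 0.4}

```text
time: 19.55
position: [0.4327, 0.22, 0.1171]
tool_rot: [-0.001, 0.707, 0.708, -0.003]
contact_force: [0.1, -0.3, -1.4]
finger_gap: 0.0544
gripper_force: 53.3
```

Request:
step_arm:
  rows:
    - {"linear": [0.3,0,0.1],"delta_rot": [0,0,0],"hand": 0.4}
    - {"linear": [0.6,0,0.2],"delta_rot": [0,0,0],"hand": 0.4}
    - {"linear": [0.6,0,0.26],"delta_rot": [0,0,0],"hand": 0.4}
    - {"linear": [0.6,0,0.26],"delta_rot": [0,0,0],"hand": 0.4}
    - {"linear": [0.6,0,0.26],"delta_rot": [0,0,0],"hand": 0.4}
    - {"linear": [0.6,0,0.26],"delta_rot": [0,0,0],"hand": 0.4}

```text
time: 20.15
position: [0.4337, 0.3088, 0.0795]
tool_rot: [-0.001, 0.708, 0.706, -0.002]
contact_force: [1.2, -0.7, -1.3]
finger_gap: 0.0543
gripper_force: 53.3
```

Request:
step_arm:
  rows:
    - {"linear": [0,0,0.1],"delta_rot": [0,0,0],"hand": 0.4}
    - {"linear": [0,0,0.2],"delta_rot": [0,0,0],"hand": 0.4}
    - {"linear": [0,0,0.28],"delta_rot": [0,0,0],"hand": 0.4}
    - {"linear": [0,0,0.34],"delta_rot": [0,0,0],"hand": 0.4}
    - {"linear": [0,0,0.38],"delta_rot": [0,0,0],"hand": 0.4}
    - {"linear": [0,0,0.38],"delta_rot": [0,0,0],"hand": 0.4}
    - {"linear": [0,0,0.38],"delta_rot": [0,0,0],"hand": 0.7}
    - {"linear": [0,0,0.38],"delta_rot": [0,0,0],"hand": 0.8}
    - {"linear": [0,0,0.38],"delta_rot": [0,0,0],"hand": 0.8}
    - {"linear": [0,0,0.38],"delta_rot": [0,0,0],"hand": 0.8}

```text
time: 21.15
position: [0.4329, 0.3105, 0.0223]
tool_rot: [-0.001, 0.707, 0.707, -0.002]
contact_force: [-0.0, -0.0, 0.5]
finger_gap: 0.0685
gripper_force: 0.0
```

Request:
step_arm:
  rows:
    - {"linear": [0,0,-0.3],"delta_rot": [0,0,0],"hand": 0.8}
    - {"linear": [0,0,-0.6],"delta_rot": [0,0,0],"hand": 0.8}
    - {"linear": [0,0,-1],"delta_rot": [0,0,0],"hand": 0.8}
    - {"linear": [0,0,-1],"delta_rot": [0,0,0],"hand": 0.8}
    - {"linear": [0,0,-1],"delta_rot": [0,0,0],"hand": 0.8}

```text
time: 21.65
position: [0.4348, 0.3113, 0.1745]
tool_rot: [-0.0, 0.707, 0.707, 0.0]
contact_force: [-0.1, -1.1, -1.0]
finger_gap: 0.0686
gripper_force: 0.0
```

```bash
python3 - <<'E'
from h import *
print(pose(),telemetry.sense()['finger_gap'])
go([([.44,.17,.22],45),([.46,.04,.25],0)])
E
```

```text
(array([0.43480204, 0.31129651, 0.174516  ]), array([-4.44467767e-05,  7.06962041e-01,  7.07251374e-01,  4.06084229e-04])) 0.0685593551899946
-> [0.44 0.17 0.22] 45 n 1 lin [-0.942  0.034 -0.304] rot [ 0.    -0.001  0.75 ]
-> [0.46 0.04 0.25] 0 n 1 lin [-0.519  0.707 -0.2  ] rot [0.   0.   0.75]
```

Request:
step_arm:
  rows:
    - {"linear": [-0.942,0.034,-0.304],"delta_rot": [0,0,0.75],"hand": 0.8}
    - {"linear": [-0.942,0.034,-0.304],"delta_rot": [0,0,0.75],"hand": 0.8}
    - {"linear": [-0.942,0.034,-0.304],"delta_rot": [0,0,0.75],"hand": 0.8}
    - {"linear": [-0.942,0.034,-0.304],"delta_rot": [0,0,0.75],"hand": 0.8}
    - {"linear": [-0.942,0.034,-0.304],"delta_rot": [0,0,0.75],"hand": 0.8}
    - {"linear": [-0.942,0.034,-0.304],"delta_rot": [0,0,0.75],"hand": 0.8}
    - {"linear": [-0.942,0.034,-0.304],"delta_rot": [0,0,0.75],"hand": 0.8}
    - {"linear": [-0.942,0.034,-0.304],"delta_rot": [0,0,0.75],"hand": 0.8}

```text
time: 22.45
position: [0.4379, 0.1692, 0.2162]
tool_rot: [-0.001, 0.924, 0.383, -0.004]
contact_force: [-0.1, 0.2, -0.3]
finger_gap: 0.0685
gripper_force: 0.0
```

Request:
step_arm:
  rows:
    - {"linear": [-0.52,0.707,-0.2],"delta_rot": [0,0,0.75],"hand": 0.8}
    - {"linear": [-0.52,0.707,-0.2],"delta_rot": [0,0,0.75],"hand": 0.8}
    - {"linear": [-0.52,0.707,-0.2],"delta_rot": [0,0,0.75],"hand": 0.8}
    - {"linear": [-0.52,0.707,-0.2],"delta_rot": [0,0,0.75],"hand": 0.8}
    - {"linear": [-0.52,0.707,-0.2],"delta_rot": [0,0,0.75],"hand": 0.8}
    - {"linear": [-0.52,0.707,-0.2],"delta_rot": [0,0,0.75],"hand": 0.8}
    - {"linear": [-0.52,0.707,-0.2],"delta_rot": [0,0,0.75],"hand": 0.8}
    - {"linear": [-0.52,0.707,-0.2],"delta_rot": [0,0,0.75],"hand": 0.8}

```text
time: 23.25
position: [0.4585, 0.0394, 0.2473]
tool_rot: [0.001, 1.0, 0.001, -0.003]
contact_force: [0.4, 0.6, 0.3]
finger_gap: 0.0684
gripper_force: 0.0
```

```bash
python3 - <<'E'
from h import *
t=pose(); im=snap('wrist','w7.png'); print(t); ortho('wrist',im,(.35,.62),(-.17,.17),.030,'o7.png',t,2.2)
E
```

```text
(array([0.45851742, 0.03944006, 0.24728344]), array([ 8.27788405e-04,  9.99994633e-01,  1.19738969e-03, -2.93501096e-03]))
```

View pics/o7.png

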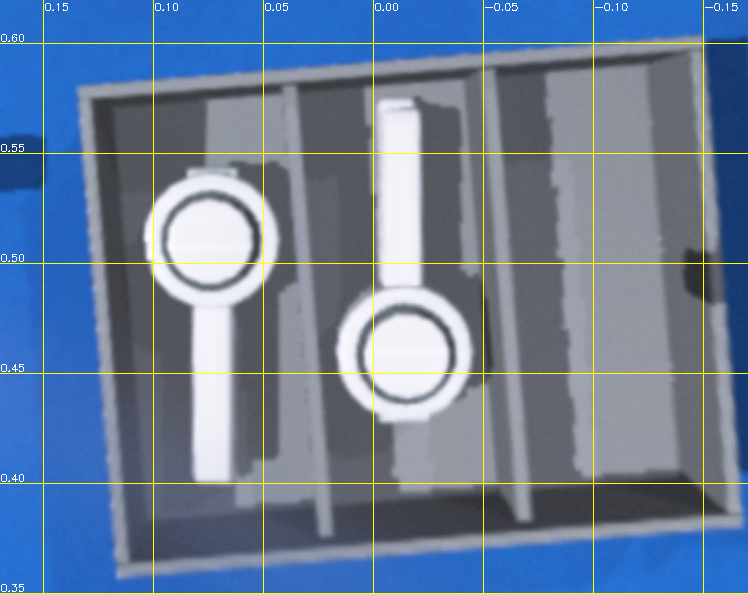

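Both squeezers are now in clear view: L has its bowl at (0.511, 0.074) with the handle along −x, and M has its bowl at (0.460, −0.014) with the handle along +x at about 1.8°. I take L first.

Request:
step_arm:
  rows:
    - {"linear": [0.037,-0.228,0.3],"delta_rot": [0,0,0],"hand": 0.45}
    - {"linear": [0.037,-0.228,0.6],"delta_rot": [0,0,0],"hand": 0.45}
    - {"linear": [0.037,-0.228,0.9],"delta_rot": [0,0,0],"hand": 0.45}
    - {"linear": [0.037,-0.228,0.98],"delta_rot": [0,0,0],"hand": 0.45}
    - {"linear": [0.037,-0.228,0.98],"delta_rot": [0,0,0],"hand": 0.45}
    - {"linear": [0.037,-0.228,0.98],"delta_rot": [0,0,0],"hand": 0.45}
    - {"linear": [0.037,-0.228,0.98],"delta_rot": [0,0,0],"hand": 0.45}

```text
time: 24.0
position: [0.4648, 0.0731, 0.1021]
tool_rot: [0.001, 1.0, 0.0, -0.001]
contact_force: [-0.6, -0.2, -0.4]
finger_gap: 0.0385
gripper_force: 0.0
```

```bash
python3 - <<'E'
from h import *
im=snap('wrist','w8.png'); print(pose(),telemetry.sense()['finger_gap']); cv2.imwrite('pics/w8c.png',cv2.resize(im[100:400,120:520,::-1],(800,600)))
go([([.464,.0736,.010],0)])
E
```

```text
(array([0.4648627 , 0.07309038, 0.10217883]), array([ 1.03294171e-03,  9.99999059e-01,  2.56402057e-04, -8.65274268e-04])) 0.038683193101112234
-> [0.464  0.0736 0.01  ] 0 n 1 lin [-0.005 -0.005  0.615] rot [0.002 0.002 0.   ]
```

View pics/w8c.png

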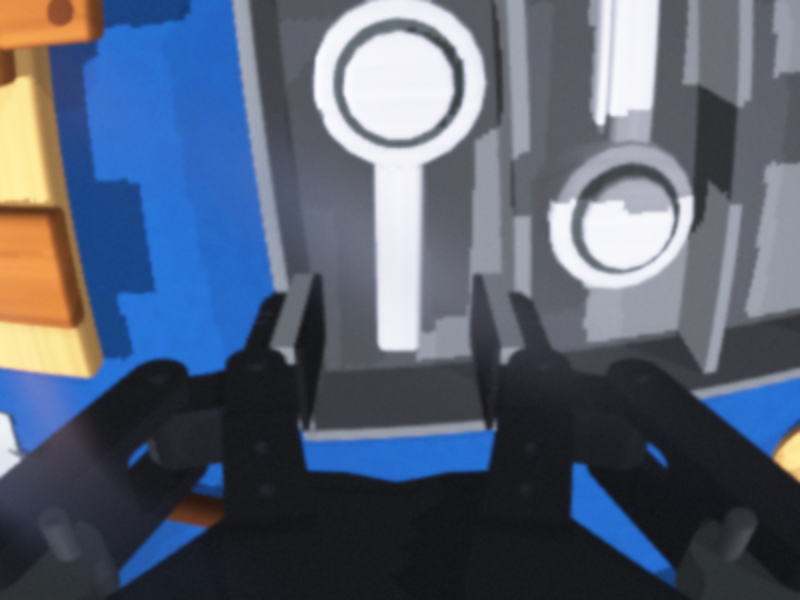

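The handle at crop (398,260) is centred between the fingers. I grip and lift.

Request:
step_arm:
  force: 60
  rows:
    - {"linear": [0,-0.005,0.2],"delta_rot": [0,0,0],"hand": 0.45}
    - {"linear": [0,-0.005,0.4],"delta_rot": [0,0,0],"hand": 0.45}
    - {"linear": [0,-0.005,0.54],"delta_rot": [0,0,0],"hand": 0.45}
    - {"linear": [0,-0.005,0.61],"delta_rot": [0,0,0],"hand": 0.45}
    - {"linear": [0,-0.005,0.61],"delta_rot": [0,0,0],"hand": 0.4}
    - {"linear": [0,-0.005,0.61],"delta_rot": [0,0,0],"hand": 0.3}
    - {"linear": [0,-0.005,0.61],"delta_rot": [0,0,0],"hand": 0.2}
    - {"linear": [0,-0.005,0.61],"delta_rot": [0,0,0],"hand": 0.1}
    - {"linear": [0,-0.005,0.61],"delta_rot": [0,0,0],"hand": 0}
    - {"linear": [0,-0.005,0.61],"delta_rot": [0,0,0],"hand": 0}
    - {"linear": [0,-0.005,0.61],"delta_rot": [0,0,0],"hand": 0}

```text
time: 25.15
position: [0.4644, 0.0736, 0.0107]
tool_rot: [0.001, 1.0, 0.0, -0.001]
contact_force: [-0.4, -1.0, 6.1]
finger_gap: 0.0166
gripper_force: 59.3
```

Request:
step_arm:
  rows:
    - {"linear": [0,0,-0.1],"delta_rot": [0,0,0],"hand": 0}
    - {"linear": [0,0,-0.3],"delta_rot": [0,0,0],"hand": 0}
    - {"linear": [0,0,-0.5],"delta_rot": [0,0,0],"hand": 0}
    - {"linear": [0,0,-0.7],"delta_rot": [0,0,0],"hand": 0}
    - {"linear": [0,0,-0.9],"delta_rot": [0,0,0],"hand": 0}
    - {"linear": [0,0,-1],"delta_rot": [0,0,0],"hand": 0}
    - {"linear": [0,0,-1],"delta_rot": [0,0,0],"hand": 0}
    - {"linear": [0,0,-1],"delta_rot": [0,0,0],"hand": 0}

```text
time: 25.95
position: [0.4633, 0.0741, 0.1589]
tool_rot: [0.001, 1.0, 0.0, -0.003]
contact_force: [0.4, -0.2, -4.0]
finger_gap: 0.0163
gripper_force: 59.3
```

```bash
python3 - <<'E'
from h import *
print(pose(),telemetry.sense()['finger_gap'])
c=np.array([.5065,-.313]);a=np.radians(-3.5);M=np.array([[np.cos(a),-np.sin(a)],[np.sin(a),np.cos(a)]])
L=c+M@[-.038,-.008]; Q=c+M@[.038,.008]; print(L,Q)
go([([.455,-.06,.17],43),([.46,-.19,.17],86.5),([*L,.17],86.5),([*L,.08],86.5),([*L,.013],86.5)])
E
```

```text
(array([0.46329846, 0.07410817, 0.15886265]), array([ 8.64731612e-04,  9.99996207e-01,  8.38517198e-05, -2.61375004e-03])) 0.016341182781593147
[ 0.46808249 -0.31866523] [ 0.54491751 -0.30733477]
-> [ 0.455 -0.06   0.17 ] 43 n 1 lin [-0.056  0.894 -0.072] rot [-0.     0.005 -0.717]
-> [ 0.46 -0.19  0.17] 86.5 n 1 lin [-0.567  0.657  0.   ] rot [ 0.     0.    -0.725]
-> [ 0.46808249 -0.31866523  0.17      ] 86.5 n 1 lin [-0.853  0.106  0.   ] rot [0. 0. 0.]
-> [ 0.46808249 -0.31866523  0.08      ] 86.5 n 1 lin [0.  0.  0.6] rot [0. 0. 0.]
-> [ 0.46808249 -0.31866523  0.013     ] 86.5 n 1 lin [0.    0.    0.447] rot [0. 0. 0.]
```

Request:
step_arm:
  rows:
    - {"linear": [-0.02,0.2,-0.07],"delta_rot": [0,0,-0.12],"hand": 0}
    - {"linear": [-0.03,0.4,-0.07],"delta_rot": [0,0,-0.24],"hand": 0}
    - {"linear": [-0.04,0.6,-0.07],"delta_rot": [0,0,-0.38],"hand": 0}
    - {"linear": [-0.056,0.8,-0.07],"delta_rot": [0,0,-0.5],"hand": 0}
    - {"linear": [-0.056,0.894,-0.07],"delta_rot": [0,0,-0.62],"hand": 0}
    - {"linear": [-0.056,0.894,-0.07],"delta_rot": [0,0,-0.717],"hand": 0}
    - {"linear": [-0.056,0.894,-0.07],"delta_rot": [0,0,-0.717],"hand": 0}
    - {"linear": [-0.056,0.894,-0.07],"delta_rot": [0,0,-0.717],"hand": 0}

```text
time: 26.75
position: [0.4547, -0.0596, 0.1688]
tool_rot: [-0.001, 0.931, 0.365, -0.004]
contact_force: [-0.3, 0.9, -3.0]
finger_gap: 0.0169
gripper_force: 59.5
```

Request:
step_arm:
  rows:
    - {"linear": [-0.12,0.15,0],"delta_rot": [0,0,-0.12],"hand": 0}
    - {"linear": [-0.24,0.3,0],"delta_rot": [0,0,-0.24],"hand": 0}
    - {"linear": [-0.36,0.42,0],"delta_rot": [0,0,-0.38],"hand": 0}
    - {"linear": [-0.48,0.56,0],"delta_rot": [0,0,-0.5],"hand": 0}
    - {"linear": [-0.567,0.657,0],"delta_rot": [0,0,-0.62],"hand": 0}
    - {"linear": [-0.567,0.657,0],"delta_rot": [0,0,-0.725],"hand": 0}
    - {"linear": [-0.567,0.657,0],"delta_rot": [0,0,-0.725],"hand": 0}
    - {"linear": [-0.567,0.657,0],"delta_rot": [0,0,-0.725],"hand": 0}

```text
time: 27.55
position: [0.4604, -0.1894, 0.1697]
tool_rot: [-0.002, 0.729, 0.684, -0.002]
contact_force: [0.5, -0.3, -3.3]
finger_gap: 0.0168
gripper_force: 59.6
```

```bash
python3 - <<'E'
from h import *
print(pose(),telemetry.sense()['finger_gap'])
im=snap('wrist','w9.png'); cv2.imwrite('pics/w9c.png',cv2.resize(im[100:400,120:520,::-1],(800,600)))
go([([.468,-.3187,.17],86.5),([.468,-.3187,.08],86.5)])
E
```

```text
(array([ 0.46037116, -0.18935515,  0.16966638]), array([-0.00163661,  0.7293811 ,  0.68410119, -0.00246816])) 0.01680141249085933
-> [ 0.468  -0.3187  0.17  ] 86.5 n 1 lin [-0.858  0.105 -0.   ] rot [-0.005  0.001 -0.002]
-> [ 0.468  -0.3187  0.08  ] 86.5 n 1 lin [0.  0.  0.6] rot [0. 0. 0.]
```

View pics/w9c.png

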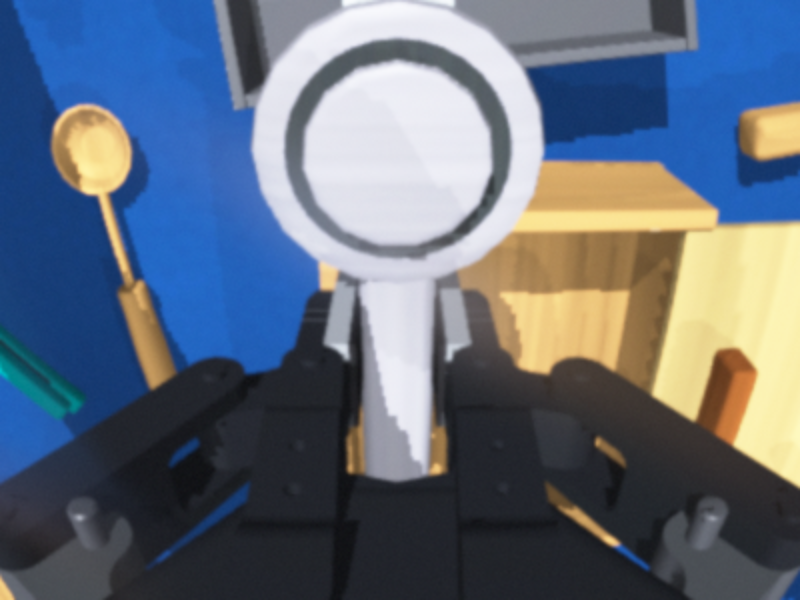

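The squeezer is held straight, bowl ahead at crop (397,150). I carry it over the case and lower it in.

Request:
step_arm:
  rows:
    - {"linear": [-0.2,0.03,0],"delta_rot": [-0.005,0,0],"hand": 0}
    - {"linear": [-0.4,0.06,0],"delta_rot": [-0.005,0,0],"hand": 0}
    - {"linear": [-0.6,0.08,0],"delta_rot": [-0.005,0,0],"hand": 0}
    - {"linear": [-0.8,0.1,0],"delta_rot": [-0.005,0,0],"hand": 0}
    - {"linear": [-0.86,0.105,0],"delta_rot": [-0.005,0,0],"hand": 0}
    - {"linear": [-0.86,0.105,0],"delta_rot": [-0.005,0,0],"hand": 0}
    - {"linear": [-0.86,0.105,0],"delta_rot": [-0.005,0,0],"hand": 0}

```text
time: 28.3
position: [0.4683, -0.3185, 0.17]
tool_rot: [0.0, 0.728, 0.685, -0.0]
contact_force: [0.7, 0.6, -3.2]
finger_gap: 0.0169
gripper_force: 59.5
```

Request:
step_arm:
  rows:
    - {"linear": [0,0,0.2],"delta_rot": [0,0,0],"hand": 0}
    - {"linear": [0,0,0.4],"delta_rot": [0,0,0],"hand": 0}
    - {"linear": [0,0,0.6],"delta_rot": [0,0,0],"hand": 0}
    - {"linear": [0,0,0.6],"delta_rot": [0,0,0],"hand": 0}
    - {"linear": [0,0,0.6],"delta_rot": [0,0,0],"hand": 0}
    - {"linear": [0,0,0.6],"delta_rot": [0,0,0],"hand": 0}

```text
time: 28.9
position: [0.4697, -0.3203, 0.0823]
tool_rot: [0.002, 0.728, 0.686, -0.001]
contact_force: [-0.2, 0.0, -2.1]
finger_gap: 0.0165
gripper_force: 59.5
```

Request:
step_arm:
  rows:
    - {"linear": [0.01,-0.01,0.15],"delta_rot": [0,0,0],"hand": 0}
    - {"linear": [0.01,-0.01,0.28],"delta_rot": [0,0,0],"hand": 0}
    - {"linear": [0.01,-0.01,0.38],"delta_rot": [0,0,0],"hand": 0}
    - {"linear": [0.01,-0.01,0.44],"delta_rot": [0,0,0],"hand": 0}
    - {"linear": [0.01,-0.01,0.455],"delta_rot": [0,0,0],"hand": 0}
    - {"linear": [0.01,-0.01,0.455],"delta_rot": [0,0,0],"hand": 0}
    - {"linear": [0.01,-0.01,0.455],"delta_rot": [0,0,0],"hand": 0}
    - {"linear": [0.01,-0.01,0.455],"delta_rot": [0,0,0],"hand": 0}

```text
time: 29.7
position: [0.4676, -0.3191, 0.013]
tool_rot: [0.002, 0.728, 0.685, -0.001]
contact_force: [-0.5, 0.4, -3.5]
finger_gap: 0.0168
gripper_force: 59.6
```

Request:
step_arm:
  rows:
    - {"linear": [0,0,0],"delta_rot": [0,0,0],"hand": 0.35}
    - {"linear": [0,0,0],"delta_rot": [0,0,0],"hand": 0.4}
    - {"linear": [0,0,0],"delta_rot": [0,0,0],"hand": 0.4}
    - {"linear": [0,0,0],"delta_rot": [0,0,0],"hand": 0.4}
    - {"linear": [0,0,-0.2],"delta_rot": [0,0,0],"hand": 0.4}
    - {"linear": [0,0,-0.5],"delta_rot": [0,0,0],"hand": 0.4}
    - {"linear": [0,0,-0.8],"delta_rot": [0,0,0],"hand": 0.4}
    - {"linear": [0,0,-1],"delta_rot": [0,0,0],"hand": 0.4}
    - {"linear": [0,0,-1],"delta_rot": [0,0,0],"hand": 0.4}
    - {"linear": [0,0,-1],"delta_rot": [0,0,0],"hand": 0.4}

```text
time: 30.7
position: [0.4675, -0.3187, 0.1635]
tool_rot: [0.002, 0.728, 0.685, -0.001]
contact_force: [-0.6, -0.4, -0.2]
finger_gap: 0.0339
gripper_force: 0.0
```

```bash
python3 - <<'E'
from h import *
t=pose(); print(t,telemetry.sense()['finger_gap'])
im=snap('wrist','w10.png')
print('sq',[(np.round(d['rect']).tolist(),round(d['conf'],2)) for d in search_frame('wrist','squeezer1')])
go([([.485,-.19,.19],43),([.505,-.06,.20],1.8)])
E
```

```text
(array([ 0.46754284, -0.31873449,  0.16354381]), array([ 2.44829391e-03,  7.28215576e-01,  6.85343519e-01, -5.84817064e-04])) 0.03387974251995063
sq [([283.0, 95.0, 356.0, 241.0], 0.88), ([45.0, 134.0, 127.0, 229.0], 0.81)]
-> [ 0.485 -0.19   0.19 ] 43 n 1 lin [ 0.857  0.071 -0.193] rot [-0.     0.001  0.725]
-> [ 0.505 -0.06   0.2  ] 1.8 n 1 lin [ 0.689 -0.543 -0.067] rot [0.    0.    0.687]
```

Request:
step_arm:
  rows:
    - {"linear": [0.857,0.07,-0.19],"delta_rot": [0,0,0.725],"hand": 0.45}
    - {"linear": [0.857,0.07,-0.19],"delta_rot": [0,0,0.725],"hand": 0.45}
    - {"linear": [0.857,0.07,-0.19],"delta_rot": [0,0,0.725],"hand": 0.45}
    - {"linear": [0.857,0.07,-0.19],"delta_rot": [0,0,0.725],"hand": 0.45}
    - {"linear": [0.857,0.07,-0.19],"delta_rot": [0,0,0.725],"hand": 0.45}
    - {"linear": [0.857,0.07,-0.19],"delta_rot": [0,0,0.725],"hand": 0.45}
    - {"linear": [0.857,0.07,-0.19],"delta_rot": [0,0,0.725],"hand": 0.45}
    - {"linear": [0.857,0.07,-0.19],"delta_rot": [0,0,0.725],"hand": 0.45}

```text
time: 31.6
position: [0.485, -0.1906, 0.1896]
tool_rot: [0.0, 0.93, 0.368, -0.001]
contact_force: [-0.1, 0.3, 0.5]
finger_gap: 0.0382
gripper_force: 0.0
```

Request:
step_arm:
  rows:
    - {"linear": [0.69,-0.54,-0.07],"delta_rot": [0,0,0.687],"hand": 0.45}
    - {"linear": [0.69,-0.54,-0.07],"delta_rot": [0,0,0.687],"hand": 0.45}
    - {"linear": [0.69,-0.54,-0.07],"delta_rot": [0,0,0.687],"hand": 0.45}
    - {"linear": [0.69,-0.54,-0.07],"delta_rot": [0,0,0.687],"hand": 0.45}
    - {"linear": [0.69,-0.54,-0.07],"delta_rot": [0,0,0.687],"hand": 0.45}
    - {"linear": [0.69,-0.54,-0.07],"delta_rot": [0,0,0.687],"hand": 0.45}
    - {"linear": [0.69,-0.54,-0.07],"delta_rot": [0,0,0.687],"hand": 0.45}
    - {"linear": [0.69,-0.54,-0.07],"delta_rot": [0,0,0.687],"hand": 0.45}

```text
time: 32.4
position: [0.5056, -0.0611, 0.2004]
tool_rot: [0.001, 1.0, 0.017, -0.0]
contact_force: [-0.3, -1.4, -0.7]
finger_gap: 0.0383
gripper_force: 0.0
```

```bash
python3 - <<'E'
from h import *
t=pose(); print(t)
im=snap('wrist','w11.png')
ortho('wrist',im,(.37,.6),(-.14,.12),.030,'o11.png',t,2.5)
E
```

```text
(array([ 0.50563333, -0.06113734,  0.20041349]), array([ 1.01644833e-03,  9.99852629e-01,  1.71371828e-02, -6.23522564e-05]))
```

View pics/o11.png

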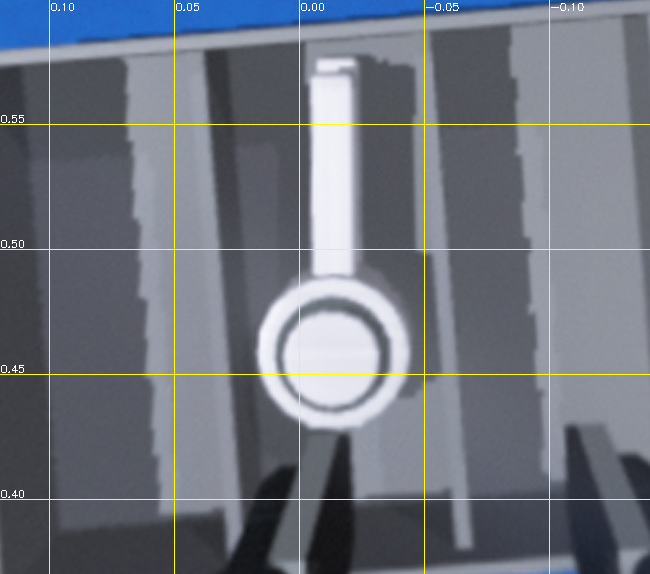

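M is unmoved: its bowl is at (0.459, −0.013) and the handle is straight along +x at y ≈ −0.013. The third lane is empty. I go above it.

Request:
step_arm:
  rows:
    - {"linear": [0.02,-0.32,0.3],"delta_rot": [0,0,0.017],"hand": 0.45}
    - {"linear": [0.02,-0.32,0.64],"delta_rot": [0,0,0.017],"hand": 0.45}
    - {"linear": [0.02,-0.32,0.64],"delta_rot": [0,0,0.017],"hand": 0.45}
    - {"linear": [0.02,-0.32,0.64],"delta_rot": [0,0,0.017],"hand": 0.45}
    - {"linear": [0.02,-0.32,0.64],"delta_rot": [0,0,0.017],"hand": 0.45}
    - {"linear": [0.02,-0.32,0.64],"delta_rot": [0,0,0.017],"hand": 0.45}

```text
time: 33.05
position: [0.5086, -0.0136, 0.106]
tool_rot: [0.001, 1.0, 0.007, 0.002]
contact_force: [-0.6, 0.5, -0.2]
finger_gap: 0.0385
gripper_force: 0.0
```

```bash
python3 - <<'E'
from h import *
print(pose()); go([([.507,-.013,.0105],1)])
E
```

```text
(array([ 0.50855223, -0.01359798,  0.10596406]), array([0.0014691 , 0.99997404, 0.0068759 , 0.00157594]))
-> [ 0.507  -0.013   0.0105] 1 n 1 lin [-0.012 -0.006  0.636] rot [ 0.003 -0.003 -0.004]
```

Request:
step_arm:
  force: 60
  rows:
    - {"linear": [-0.01,-0.005,0.2],"delta_rot": [0,0,0],"hand": 0.45}
    - {"linear": [-0.01,-0.005,0.4],"delta_rot": [0,0,0],"hand": 0.45}
    - {"linear": [-0.01,-0.005,0.56],"delta_rot": [0,0,0],"hand": 0.45}
    - {"linear": [-0.01,-0.005,0.635],"delta_rot": [0,0,0],"hand": 0.45}
    - {"linear": [-0.01,-0.005,0.635],"delta_rot": [0,0,0],"hand": 0.4}
    - {"linear": [-0.01,-0.005,0.635],"delta_rot": [0,0,0],"hand": 0.3}
    - {"linear": [-0.01,-0.005,0.635],"delta_rot": [0,0,0],"hand": 0.2}
    - {"linear": [-0.01,-0.005,0.635],"delta_rot": [0,0,0],"hand": 0.1}
    - {"linear": [-0.01,-0.005,0.635],"delta_rot": [0,0,0],"hand": 0}
    - {"linear": [-0.01,-0.005,0.635],"delta_rot": [0,0,0],"hand": 0}
    - {"linear": [-0.01,-0.005,0.635],"delta_rot": [0,0,0],"hand": 0}

```text
time: 34.15
position: [0.5072, -0.0128, 0.0109]
tool_rot: [0.002, 1.0, 0.007, 0.002]
contact_force: [-1.3, -0.7, 6.5]
finger_gap: 0.0165
gripper_force: 59.5
```

Request:
step_arm:
  rows:
    - {"linear": [0,0,-0.1],"delta_rot": [0,0,0],"hand": 0}
    - {"linear": [0,0,-0.3],"delta_rot": [0,0,0],"hand": 0}
    - {"linear": [0,0,-0.5],"delta_rot": [0,0,0],"hand": 0}
    - {"linear": [0,0,-0.7],"delta_rot": [0,0,0],"hand": 0}
    - {"linear": [0,0,-0.9],"delta_rot": [0,0,0],"hand": 0}
    - {"linear": [0,0,-1],"delta_rot": [0,0,0],"hand": 0}
    - {"linear": [0,0,-1],"delta_rot": [0,0,0],"hand": 0}
    - {"linear": [0,0,-1],"delta_rot": [0,0,0],"hand": 0}

```text
time: 34.95
position: [0.5054, -0.0118, 0.1591]
tool_rot: [0.001, 1.0, 0.007, 0.0]
contact_force: [-0.3, -0.0, -1.4]
finger_gap: 0.0169
gripper_force: 59.0
```

```bash
python3 - <<'E'
from h import *
print(pose(),telemetry.sense()['finger_gap'])
go([([.52,-.115,.175],43),([.535,-.22,.175],86.5),([.545,-.307,.175],86.5),([.545,-.307,.08],86.5)])
E
```

```text
(array([ 0.50540735, -0.01182957,  0.15913597]), array([1.07947554e-03, 9.99975372e-01, 6.92963513e-03, 2.65919218e-04])) 0.01694319559854511
-> [ 0.52  -0.115  0.175] 43 n 1 lin [ 0.088  0.689 -0.104] rot [ 0.002  0.    -0.703]
-> [ 0.535 -0.22   0.175] 86.5 n 1 lin [-0.404  0.58   0.   ] rot [ 0.     0.    -0.725]
-> [ 0.545 -0.307  0.175] 86.5 n 1 lin [-0.575  0.102  0.   ] rot [0. 0. 0.]
-> [ 0.545 -0.307  0.08 ] 86.5 n 1 lin [0.    0.    0.633] rot [0. 0. 0.]
```

Request:
step_arm:
  rows:
    - {"linear": [0.02,0.15,-0.1],"delta_rot": [0,0,-0.12],"hand": 0}
    - {"linear": [0.04,0.3,-0.1],"delta_rot": [0,0,-0.24],"hand": 0}
    - {"linear": [0.06,0.45,-0.1],"delta_rot": [0,0,-0.38],"hand": 0}
    - {"linear": [0.088,0.6,-0.1],"delta_rot": [0,0,-0.5],"hand": 0}
    - {"linear": [0.088,0.69,-0.1],"delta_rot": [0,0,-0.62],"hand": 0}
    - {"linear": [0.088,0.69,-0.1],"delta_rot": [0,0,-0.7],"hand": 0}
    - {"linear": [0.088,0.69,-0.1],"delta_rot": [0,0,-0.7],"hand": 0}
    - {"linear": [0.088,0.69,-0.1],"delta_rot": [0,0,-0.7],"hand": 0}

```text
time: 35.75
position: [0.5196, -0.1148, 0.1731]
tool_rot: [0.0, 0.932, 0.364, -0.001]
contact_force: [1.1, -0.5, -1.7]
finger_gap: 0.017
gripper_force: 59.1
```

Request:
step_arm:
  rows:
    - {"linear": [-0.08,0.12,0],"delta_rot": [0,0,-0.12],"hand": 0}
    - {"linear": [-0.16,0.24,0],"delta_rot": [0,0,-0.24],"hand": 0}
    - {"linear": [-0.24,0.36,0],"delta_rot": [0,0,-0.38],"hand": 0}
    - {"linear": [-0.34,0.48,0],"delta_rot": [0,0,-0.5],"hand": 0}
    - {"linear": [-0.4,0.58,0],"delta_rot": [0,0,-0.62],"hand": 0}
    - {"linear": [-0.4,0.58,0],"delta_rot": [0,0,-0.725],"hand": 0}
    - {"linear": [-0.4,0.58,0],"delta_rot": [0,0,-0.725],"hand": 0}
    - {"linear": [-0.4,0.58,0],"delta_rot": [0,0,-0.725],"hand": 0}

```text
time: 36.55
position: [0.5351, -0.2191, 0.1741]
tool_rot: [0.0, 0.731, 0.683, -0.001]
contact_force: [0.5, 0.4, -1.9]
finger_gap: 0.0163
gripper_force: 59.1
```

```bash
python3 - <<'E'
from h import *
print(pose(),telemetry.sense()['finger_gap'])
go([([.537,-.307,.16],86.5),([.537,-.307,.08],86.5)])
im=snap('wrist','w12.png'); cv2.imwrite('pics/w12c.png',cv2.resize(im[80:400,100:560,::-1],(800,556)))
E
```

```text
(array([ 0.53511272, -0.21910441,  0.17414083]), array([ 2.34198873e-04,  7.30808165e-01,  6.82582509e-01, -7.00302761e-04])) 0.01633195249403467
-> [ 0.537 -0.307  0.16 ] 86.5 n 1 lin [-0.584  0.053  0.095] rot [-0.001  0.001 -0.007]
-> [ 0.537 -0.307  0.08 ] 86.5 n 1 lin [0.    0.    0.533] rot [0. 0. 0.]
```

View pics/w12c.png

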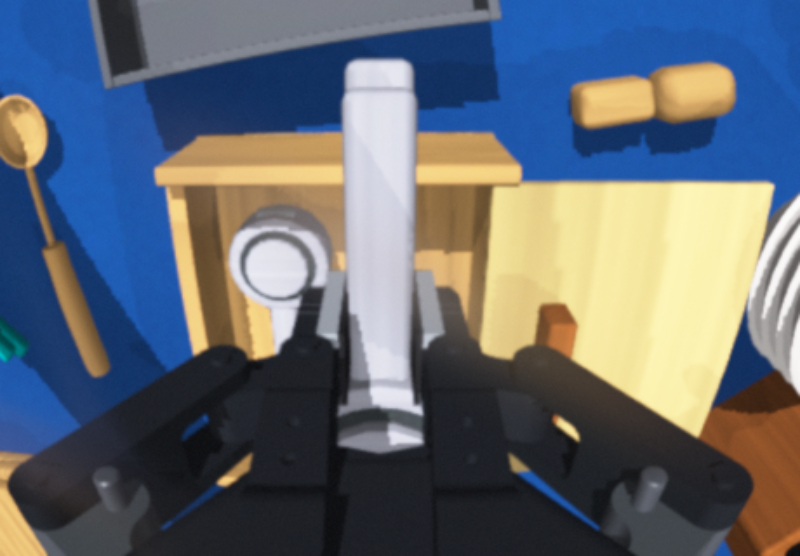

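M is held straight with its handle ahead at crop (380,220), and L lies in the case with its bowl at crop (280,262). I lower M beside it.

Request:
step_arm:
  rows:
    - {"linear": [-0.2,0.02,0.03],"delta_rot": [0,0,-0.007],"hand": 0}
    - {"linear": [-0.4,0.04,0.06],"delta_rot": [0,0,-0.007],"hand": 0}
    - {"linear": [-0.584,0.053,0.095],"delta_rot": [0,0,-0.007],"hand": 0}
    - {"linear": [-0.584,0.053,0.095],"delta_rot": [0,0,-0.007],"hand": 0}
    - {"linear": [-0.584,0.053,0.095],"delta_rot": [0,0,-0.007],"hand": 0}
    - {"linear": [-0.584,0.053,0.095],"delta_rot": [0,0,-0.007],"hand": 0}

```text
time: 37.2
position: [0.5377, -0.3066, 0.1606]
tool_rot: [0.001, 0.727, 0.686, -0.0]
contact_force: [-0.3, -0.2, -1.2]
finger_gap: 0.0165
gripper_force: 59.1
```

Request:
step_arm:
  rows:
    - {"linear": [0,0,0.2],"delta_rot": [0,0,0],"hand": 0}
    - {"linear": [0,0,0.4],"delta_rot": [0,0,0],"hand": 0}
    - {"linear": [0,0,0.53],"delta_rot": [0,0,0],"hand": 0}
    - {"linear": [0,0,0.53],"delta_rot": [0,0,0],"hand": 0}
    - {"linear": [0,0,0.53],"delta_rot": [0,0,0],"hand": 0}
    - {"linear": [0,0,0.53],"delta_rot": [0,0,0],"hand": 0}

```text
time: 37.8
position: [0.5388, -0.3082, 0.083]
tool_rot: [0.002, 0.727, 0.687, -0.0]
contact_force: [0.5, 0.9, -2.8]
finger_gap: 0.0168
gripper_force: 59.0
```

Request:
step_arm:
  rows:
    - {"linear": [0.005,-0.01,0.15],"delta_rot": [0,0,0],"hand": 0}
    - {"linear": [0.005,-0.01,0.28],"delta_rot": [0,0,0],"hand": 0}
    - {"linear": [0.005,-0.01,0.38],"delta_rot": [0,0,0],"hand": 0}
    - {"linear": [0.005,-0.01,0.44],"delta_rot": [0,0,0],"hand": 0}
    - {"linear": [0.005,-0.01,0.46],"delta_rot": [0,0,0],"hand": 0}
    - {"linear": [0.005,-0.01,0.46],"delta_rot": [0,0,0],"hand": 0}
    - {"linear": [0.005,-0.01,0.46],"delta_rot": [0,0,0],"hand": 0}
    - {"linear": [0.005,-0.01,0.46],"delta_rot": [0,0,0],"hand": 0}

```text
time: 38.6
position: [0.5368, -0.3077, 0.013]
tool_rot: [0.002, 0.727, 0.687, -0.001]
contact_force: [-0.8, 0.4, 2.6]
finger_gap: 0.0165
gripper_force: 59.7
```

Request:
step_arm:
  rows:
    - {"linear": [0,0,0],"delta_rot": [0,0,0],"hand": 0.3}
    - {"linear": [0,0,0],"delta_rot": [0,0,0],"hand": 0.35}
    - {"linear": [0,0,0],"delta_rot": [0,0,0],"hand": 0.35}
    - {"linear": [0,0,0],"delta_rot": [0,0,0],"hand": 0.35}
    - {"linear": [0,0,-0.2],"delta_rot": [0,0,0],"hand": 0.35}
    - {"linear": [0,0,-0.5],"delta_rot": [0,0,0],"hand": 0.35}
    - {"linear": [0,0,-0.8],"delta_rot": [0,0,0],"hand": 0.35}
    - {"linear": [0,0,-1],"delta_rot": [0,0,0],"hand": 0.35}
    - {"linear": [0,0,-1],"delta_rot": [0,0,0],"hand": 0.35}
    - {"linear": [0,0,-1],"delta_rot": [0,0,0],"hand": 0.35}

```text
time: 39.6
position: [0.5366, -0.3074, 0.1631]
tool_rot: [0.002, 0.727, 0.687, -0.001]
contact_force: [-1.1, -0.3, -1.4]
finger_gap: 0.0299
gripper_force: 0.0
```

Request:
step_arm:
  rows:
    - {"linear": [0,0,-0.8],"delta_rot": [0,0,0],"hand": 0.5}
    - {"linear": [0,0,-0.8],"delta_rot": [0,0,0],"hand": 0.5}
    - {"linear": [0,0,-0.8],"delta_rot": [0,0,0],"hand": 0.5}
    - {"linear": [0,0,-0.8],"delta_rot": [0,0,0],"hand": 0.5}
    - {"linear": [0,0,-0.8],"delta_rot": [0,0,0],"hand": 0.5}

```text
time: 40.1
position: [0.5357, -0.3064, 0.2802]
tool_rot: [-0.0, 0.727, 0.686, -0.001]
contact_force: [-0.6, -0.2, -0.6]
finger_gap: 0.0428
gripper_force: 0.0
```

```bash
python3 - <<'E'
from h import *
t=pose(); print(t,telemetry.sense()['finger_gap'])
im=snap('wrist','w13.png'); a=cv2.resize(im[80:400,100:560,::-1],(800,556))
s=snap('top','t13.png')[90:345,150:480,::-1]; s=cv2.resize(s,None,fx=1.5,fy=1.5,interpolation=cv2.INTER_CUBIC)
a=cv2.resize(im[100:400,120:520,::-1],(520,390)) 
o=np.zeros((390,520+0,3),np.uint8)
W=cv2.resize(a,(420,315)); S=cv2.resize(s,(380,294)); o=np.zeros((315,800,3),np.uint8); o[:,:420]=W; o[:294,420:]=S; cv2.imwrite('pics/c13.png',o)
go([([.6215,-.320,.15],86.5),([.6215,-.320,.077],86.5)])
E
```

```text
(array([ 0.53571342, -0.3063753 ,  0.28016792]), array([-4.94943903e-04,  7.27136099e-01,  6.86492672e-01, -8.11728900e-04])) 0.042786596833564054
-> [ 0.6215 -0.32    0.15  ] 86.5 n 1 lin [-0.061  0.583  0.858] rot [-0.004 -0.001  0.003]
-> [ 0.6215 -0.32    0.077 ] 86.5 n 1 lin [0.    0.    0.487] rot [0. 0. 0.]
```

View pics/c13.png

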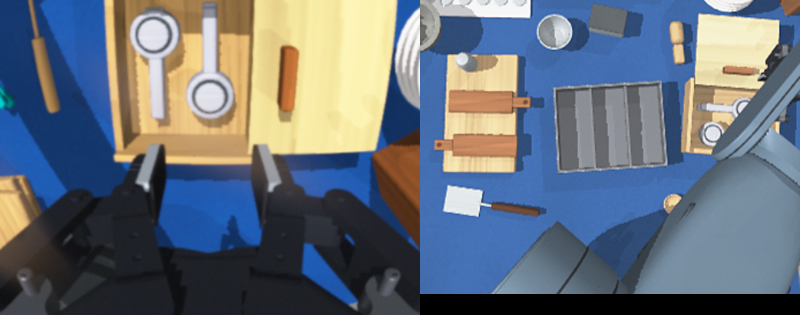

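Both squeezers lie flat in the case, side by side. Both boards lie flat on the chopping board, the bin is empty and the bystanders stand where they were. Now I grip the bar and shut the cover.

Request:
step_arm:
  rows:
    - {"linear": [-0.06,0.583,0.4],"delta_rot": [0,0,0],"hand": 0.5}
    - {"linear": [-0.06,0.583,0.86],"delta_rot": [0,0,0],"hand": 0.5}
    - {"linear": [-0.06,0.583,0.86],"delta_rot": [0,0,0],"hand": 0.5}
    - {"linear": [-0.06,0.583,0.86],"delta_rot": [0,0,0],"hand": 0.5}
    - {"linear": [-0.06,0.583,0.86],"delta_rot": [0,0,0],"hand": 0.5}
    - {"linear": [-0.06,0.583,0.86],"delta_rot": [0,0,0],"hand": 0.5}

```text
time: 40.8
position: [0.6229, -0.3213, 0.1541]
tool_rot: [0.001, 0.727, 0.686, -0.001]
contact_force: [0.2, 1.2, -0.1]
finger_gap: 0.0425
gripper_force: 0.0
```

```bash
python3 - <<'E'
from h import *
print(pose()); go([([.6215,-.320,.077],86.5)])
E
```

```text
(array([ 0.6228826 , -0.3212797 ,  0.15413377]), array([ 1.13698023e-03,  7.27129480e-01,  6.86499034e-01, -7.08942710e-04]))
-> [ 0.6215 -0.32    0.077 ] 86.5 n 1 lin [ 0.009 -0.01   0.514] rot [0.001 0.002 0.003]
```

Request:
step_arm:
  force: 30
  rows:
    - {"linear": [0.01,-0.01,0.2],"delta_rot": [0,0,0],"hand": 0.5}
    - {"linear": [0.01,-0.01,0.36],"delta_rot": [0,0,0],"hand": 0.5}
    - {"linear": [0.01,-0.01,0.46],"delta_rot": [0,0,0],"hand": 0.5}
    - {"linear": [0.01,-0.01,0.51],"delta_rot": [0,0,0],"hand": 0.4}
    - {"linear": [0.01,-0.01,0.51],"delta_rot": [0,0,0],"hand": 0.2}
    - {"linear": [0.01,-0.01,0.51],"delta_rot": [0,0,0],"hand": 0}
    - {"linear": [0.01,-0.01,0.51],"delta_rot": [0,0,0],"hand": 0}
    - {"linear": [0.01,-0.01,0.51],"delta_rot": [0,0,0],"hand": 0}
    - {"linear": [0.01,-0.01,0.51],"delta_rot": [0,0,0],"hand": 0}
    - {"linear": [0.01,-0.01,0.51],"delta_rot": [0,0,0],"hand": 0}

```text
time: 41.8
position: [0.6216, -0.32, 0.0778]
tool_rot: [0.001, 0.727, 0.686, -0.001]
contact_force: [-6.1, -0.5, 5.8]
finger_gap: 0.0154
gripper_force: 34.5
```

Request:
step_arm:
  rows:
    - {"linear": [0,-0.1,0],"delta_rot": [0,0,0],"hand": 0}
    - {"linear": [0,-0.2,0],"delta_rot": [0,0,0],"hand": 0}
    - {"linear": [0,-0.3,0],"delta_rot": [0,0,0],"hand": 0}
    - {"linear": [0,-0.4,0],"delta_rot": [0,0,0],"hand": 0}
    - {"linear": [0,-0.5,0],"delta_rot": [0,0,0],"hand": 0}
    - {"linear": [0,-0.6,0],"delta_rot": [0,0,0],"hand": 0}
    - {"linear": [0,-0.7,0],"delta_rot": [0,0,0],"hand": 0}
    - {"linear": [0,-0.8,0],"delta_rot": [0,0,0],"hand": 0}
    - {"linear": [0,-0.9,0],"delta_rot": [0,0,0],"hand": 0}
    - {"linear": [0,-1,0],"delta_rot": [0,0,0],"hand": 0}
    - {"linear": [0,-1,0],"delta_rot": [0,0,0],"hand": 0}
    - {"linear": [0,-1,0],"delta_rot": [0,0,0],"hand": 0}

```text
time: 43.0
position: [0.4724, -0.3105, 0.0778]
tool_rot: [0.002, 0.727, 0.686, 0.0]
contact_force: [-1.4, 4.0, 6.3]
finger_gap: 0.015
gripper_force: 34.6
```

Request:
step_arm:
  rows:
    - {"linear": [0,-0.03,0],"delta_rot": [0,0,0],"hand": 0}
    - {"linear": [0,-0.06,0],"delta_rot": [0,0,0],"hand": 0}
    - {"linear": [0,-0.085,0],"delta_rot": [0,0,0],"hand": 0}
    - {"linear": [0,-0.085,0],"delta_rot": [0,0,0],"hand": 0}
    - {"linear": [0,-0.085,0],"delta_rot": [0,0,0],"hand": 0}

```text
time: 43.5
position: [0.4603, -0.3097, 0.0778]
tool_rot: [0.002, 0.727, 0.686, 0.0]
contact_force: [-0.5, 4.8, 7.6]
finger_gap: 0.0154
gripper_force: 34.7
```

Request:
step_arm:
  rows:
    - {"linear": [0,-0.01,0],"delta_rot": [0,0,0],"hand": 0}
    - {"linear": [0,-0.015,0],"delta_rot": [0,0,0],"hand": 0}
    - {"linear": [0,-0.015,0],"delta_rot": [0,0,0],"hand": 0}

```text
time: 43.8
position: [0.4585, -0.3096, 0.0778]
tool_rot: [0.002, 0.727, 0.686, 0.001]
contact_force: [0.4, 5.4, 6.4]
finger_gap: 0.0153
gripper_force: 34.5
```

Moving on in 1.5 mm steps until the stop shows up as force.

Request:
step_arm:
  rows:
    - {"linear": [0,-0.01,0],"delta_rot": [0,0,0],"hand": 0}
    - {"linear": [0,-0.01,0],"delta_rot": [0,0,0],"hand": 0}

```text
time: 44.0
position: [0.457, -0.3095, 0.0778]
tool_rot: [0.002, 0.727, 0.686, 0.001]
contact_force: [1.2, 4.7, 5.8]
finger_gap: 0.0152
gripper_force: 34.6
```

Request:
step_arm:
  rows:
    - {"linear": [0,-0.01,0],"delta_rot": [0,0,0],"hand": 0}
    - {"linear": [0,-0.01,0],"delta_rot": [0,0,0],"hand": 0}

```text
time: 44.2
position: [0.4568, -0.3095, 0.0778]
tool_rot: [0.003, 0.727, 0.686, 0.001]
contact_force: [6.4, 5.0, 3.8]
finger_gap: 0.0148
gripper_force: 34.2
```

The stop is reached: the arm stopped moving and the force rose, after 0.165 m of travel, which is the full stroke. I release, withdraw and check.

Request:
step_arm:
  rows:
    - {"linear": [0,0,0],"delta_rot": [0,0,0],"hand": 0.5}
    - {"linear": [0,0,0],"delta_rot": [0,0,0],"hand": 0.5}
    - {"linear": [0,0,0],"delta_rot": [0,0,0],"hand": 0.5}
    - {"linear": [0,0,0],"delta_rot": [0,0,0],"hand": 0.5}
    - {"linear": [0,0,-0.3],"delta_rot": [0,0,0],"hand": 0.5}
    - {"linear": [0,0,-0.6],"delta_rot": [0,0,0],"hand": 0.5}
    - {"linear": [0,0,-1],"delta_rot": [0,0,0],"hand": 0.5}
    - {"linear": [0,0,-1],"delta_rot": [0,0,0],"hand": 0.5}
    - {"linear": [0,0,-1],"delta_rot": [0,0,0],"hand": 0.5}

```text
time: 45.1
position: [0.4548, -0.3107, 0.2291]
tool_rot: [0.004, 0.727, 0.686, -0.001]
contact_force: [-0.0, 0.6, 0.2]
finger_gap: 0.0428
gripper_force: 0.0
```

Request:
step_arm:
  rows:
    - {"linear": [0,0,-0.7],"delta_rot": [0,0,0],"hand": 0.5}
    - {"linear": [0,0,-0.7],"delta_rot": [0,0,0],"hand": 0.5}
    - {"linear": [0,0,-0.7],"delta_rot": [0,0,0],"hand": 0.5}
    - {"linear": [0,0,-0.7],"delta_rot": [0,0,0],"hand": 0.5}
    - {"linear": [0,0,-0.7],"delta_rot": [0,0,0],"hand": 0.5}

```text
time: 45.6
position: [0.4531, -0.3088, 0.3288]
tool_rot: [-0.001, 0.727, 0.686, -0.001]
contact_force: [-1.1, 0.7, -0.6]
finger_gap: 0.0429
gripper_force: 0.0
```

```bash
python3 - <<'E'
from h import *
t=pose(); print(t); W=cv2.resize(snap('wrist','w14.png')[80:400,60:580,::-1],(420,258)); S=cv2.resize(snap('scene','s14.png')[90:400,190:500,::-1],(380,380))
o=np.zeros((380,800,3),np.uint8); o[:258,:420]=W; o[:,420:]=S; cv2.imwrite('pics/c14.png',o)
E
```

```text
(array([ 0.4531293 , -0.30878658,  0.32879955]), array([-1.40162101e-03,  7.27136248e-01,  6.86491410e-01, -6.75867096e-04]))
```

View pics/c14.png

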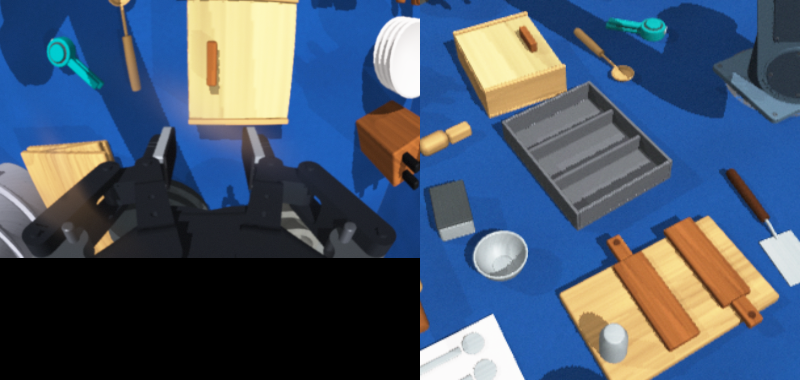

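The cover is fully shut, the bin is empty, both boards lie flat on the chopping board and the bystanders are unmoved. I hand the job in.

```bash
python3 -c "
from rig import arm; print(arm.close_job())"
```

```text
the job is handed in; nothing more can be done
None
```

The job is handed in: both squeezers present are in the case with the cover pushed shut to its stop, both serving boards lie flat on the chopping board, and the bystanders looked unmoved in the last picture; no verdict came back.

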